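Hook the plinth drawer out from under the cupboard

ROBOT

A 6-joint arm with a two-finger parallel gripper is mounted at the origin on the work surface. World frame = base frame: x ahead of the robot, y to its left, z up, the work surface at z = 0. Lengths are in m, angles in rad, forces in N, time in s.
With the tool pointing down it reaches from about 0.425 to 0.95 m from the base axis. Payload 3.5 kg.
Tool frame: the origin (TCP) lies on the centre line of the jaws, within the pads' length; the fingertips stand ahead of it and the grasp point (between the pads) lies 11 mm behind it (tips_ahead is the z of the fingertips in the tool frame, in m); z points along the fingers, y is the direction in which the jaws open and shut (so a half turn about z gives the same grasp; the last joint's range is limited). The gripper opens to 85 mm and grips with 20 to 120 N. Pads are 22 mm wide; open, the fingers measure 114 mm over their backs; the gripper's body (76 mm by 85 mm) begins 54 mm behind the grasp point. The pads swing forward as they close: fully open they stand 13 mm farther back than shut.
Start: joints at [1.132, 0.286, 1.577, -0, 1.279, -0.15], TCP at [0.192, 0.647, 0.239] pointing down, gripper open.
Joint ranges: [-2.77, 2.77], [-0.9, 2.22], [0.21, 2.48], [-1.53, 4.67], [0.24, 2.81], [-2.84, 2.84]. Speed limits (rad/s): [2.79, 2.79, 3.14, 3.14, 3.14, 3.14].

INTERFACE

Orientations are given as a unit quaternion [x, y, z, w].
In Python, from plant import * gives the robot as it stands. The module is installed in compiled form; this text tells all that it offers.
- The arm moves only by the tool move_arm, never from a script. Its arguments are lists of equal length, an entry for each row: "linear": the shift along the world's x, y, z in m, a list of three; "twist": the turn, a rotation vector about the world's x, y, z in degrees, a list of three. A call has 1 to 20 rows; each row shifts and turns the pose as measured when the row begins; what a row does not reach is not made up. A row lasts 1/12 s, in which the tool goes at most 41.7 mm and 7.16 degrees, less where a joint would pass 70% of its speed; a pose out of reach is approached as far as the arm can. A call is refused whole if a number of a shift passes 0.0417 or a number of a turn 7.16, either way. A call with a gripper value outside its range is refused whole. "grip" is the opening, from 0 (shut) to 1 (fully open), set as the call begins (left out, the last holds). The fingers move at their own pace and stop on an object; "force" is the grip in N (left out, the last holds). Time passes only in rows, so rows that do not move let the fingers close. It gives the time, the measured TCP pose, the force and the opening at its end, in the units of the state.
- get_state(): the state, without advancing time (a new reading comes with each control period).
- read_camera(name): name is "side" or "top"; returns a dict with "img" (480x640x3 uint8, blue, green, red), "depth" (480x640 float32, m along the optical axis (not along the pixel's ray), 0 where there is no reading), "fx", "fy", "cx", "cy" (pixels), "rvec" (rotation vector, rad) and "tvec" (3), from world to camera coordinates, as OpenCV has them. Camera axes: x right, y down, z forward; pixel columns grow to the right and rows downward; lengths in m; the calibration is good to about 2 mm. A picture is of the moment at which its call begins.
- sign_off(): hands the job in, once; it reports no verdict.
The state is a dict: "time": time; "qpos": joint angles; "dq": joint speeds; "joint_efforts": joint torques, N m; "eef_pos": TCP position; "tcp_rot": TCP orientation; "contact_force": force on the tool from outside, world axes, zero at the start; "wrist_torque": the same for the moment, N m; "opening": opening from 0.0 (shut) to 1.0 (fully open).
Only numpy, scipy, OpenCV 4.12 (cv2) and the standard library are available. Lean on these libraries where they do the work, as an engineer would, in place of code of your own. Each camera call takes 0.05 s, during which the arm holds its last target.

TASK

The spice drawer in the plinth of the turquoise cupboard has gone right back under the ledge: take the hooked rod from the bamboo tray, feel under the ledge for the iron eye on the drawer's front, catch it with the hook and draw the drawer out gently until you feel it come up firmly against its stop, without ever knocking, jamming the drawer sideways or yanking on the stop. Then unhook, and lay (do not drop) the rod back flat inside the tray, leaving the drawer out. Work on the cupboard and drawer with the rod only, never with the gripper, and leave everything else where it stands.

Things in the scene. Friction and masses are not known exactly. Their poses are not given: they have to be found in the camera images.
- cupboard: Turquoise wooden cupboard, fixed on the counter, 420 wide, 340 deep, 432 high, with sliding doors. Origin on the counter, below the middle of the front edge of its ledge. x points level from the front in under the ledge (the drawer opens along -x), y along the front, z up. Below the ledge the plinth stands back 80 mm; that space is open and empty but for the eye.
- ledge (a point): Middle of the lower front edge of the cupboard's ledge, 108 mm above the counter. The ledge is 18 mm thick and runs 210 mm to each side; the doors stand 64 mm behind its edge. Axes as the cupboard's. More than 40 N of the rod on cupboard, drawer or eye is knocking or yanking.
- drawer: The drawer; origin below the middle of its front board, at the counter's level; axes as the cupboard's. The front is a flat upright board, y -128 to 128 mm, z 10 to 102; it starts 50 to 125 mm behind the ledge's edge. It has 7 mm of side play either way: pushed sideways with 5 N or more it shifts, and over 5 mm it jams in its opening, which must not happen.
- plinth (a point): Middle of the opening in the plinth's face (270 mm wide), 80 mm behind the ledge's edge, 52 above the counter. The drawer slides out of it along the cupboard's -x with about 3 N and stays where left. Its firm stop comes with the front 103 to 157 mm out of the plinth's face, where exactly is not known: feel for it. It is firmly on the stop when held there a moment (0.2 s) with about 20 N of pull.
- eye_level (a point): Point 24 mm before the middle of the drawer's front, moving with it. The iron eye's centre is level with it and as far from the board, but NOT there: up to 44 mm to either side, unseen and unmeasured; feel for it. The eye: a ring of 6 mm wire, 28 mm inside, 40 outside, upright, square to the board, its hole looked through along y (the hook's arm enters sideways); 7 mm stem, flat 26 mm rosette.
- rod: Hooked rod, 273 mm long, 110 g, flat in the tray: wooden handle 130 long, 26 wide (y), 22 high (z), to be gripped by its flat sides, then a 6 mm steel shank with a hook in the same plane. Origin: middle of the handle's underside at its front end. x runs along the shank to the hook, y to the side the hook's arm points. Handle from x -130 to 0; axis of handle and shank at z = 11. Balances at about x = -15.
- hook (a point): Middle of the hook's arm, on the wire's centre line, at (140, 16, 11) mm in the rod's frame. The arm crosses along y: its back is at x = 143; it bends out of the shank at y = 3 to 10 and its tip ends at y = 32, leaning back 2 mm. Pushed sideways there with more than about 8 N, the rod twists in the gripper.
- butt (a point): Middle of the rear end of the rod's handle, at (-130, 0, 11) mm in the rod's frame.
- tray: Bamboo tray, fixed on the counter, 360 (x) by 240 (y) outside, rim 26 high, walls 9 thick, floor 9 thick, open on top. Origin: middle of its underside, x along its length. The rod lies in its -y half, the slotted spoon in its +y half.
- spoon: Steel slotted spoon lying in the tray, 258 long, 4 thick, round slotted head of diameter 60 at x = 88; origin at the underside near its middle. Not to be moved.
- tiffin: Three-tier steel tiffin with a wire handle, diameter 113, 198 high, on the counter; origin at the middle of its foot. Not to be moved.
- jar: Closed green ceramic jar with a knobbed lid, diameter 104, 146 high; origin at the middle of its foot. Not to be moved.
- clear_box: Transparent plastic box with a clear lid and white side clips, 136 x 96 x 72; origin at the middle of its foot. Not to be moved.
- katori: Small shallow steel bowl, diameter 84, 28 high; origin at the middle of its foot. Not to be moved.
- lid: Round steel pot lid lying on the counter, diameter 92, 26 high with its knob; origin at the middle of its underside. Not to be moved.

How it is judged:
By the outcome, as a careful person would: the job done as asked, in the order asked, and still so for the second after the job is handed in, with the robot touching nothing.
It also fails if it takes over 72 s, if anything falls off the work surface, if the arm or the gripper's body presses on something with over 40 N, if the wrist force passes 120 N, or if a joint passes its speed limit or range.

## Working session

There is one attempt and no reset: what is moved stays moved. The work goes in short steps, Python scripts to look and compute and a tool call to move; the robot and the scene stay as the last step left them, time stands still between calls to the robot, and variables do not carry over. Pictures are saved under pics/ and viewed, and the job is handed in when it is done.

Besides the shell and the picture viewer there is one more tool, called after ">>>" by a JSON object that holds its "fn" and its "kwargs", one argument or row to a line. move_arm: Moves the arm, as the interface text tells. Its arguments: {"type":"object","properties":{"linear":{"type":"array","items":{"type":"array","items":{"type":"number"}}},"twist":{"type":"array","items":{"type":"array","items":{"type":"number"}}},"grip":{"type":"number"},"force":{"type":"number"}},"required":["linear","twist"]}

```bash
mkdir -p pics
python3 - <<'E'
from plant import *
import cv2,pickle
s=get_state();print(s)
for n in("side","top"):
    c=read_camera(n);cv2.imwrite(f"pics/{n}0.png",c["img"]);pickle.dump(c,open(f"{n}0.pkl","wb"))
    print(n,c["fx"],c["fy"],c["cx"],c["cy"],c["rvec"],c["tvec"])
E
```

```text
{'time': 0.0, 'qpos': array([ 1.13199272e+00,  2.87174604e-01,  1.57816737e+00,  2.57124843e-05,
        1.27860283e+00, -1.50014224e-01]), 'dq': array([-0.00063199, -0.00107219,  0.00130081,  0.00105448, -0.0001258 ,
        0.00124349]), 'joint_efforts': array([-8.47555511e-04, -4.05989707e+01, -2.92617559e+01, -2.23773991e-04,
        6.05007517e-03, -7.31332136e-06]), 'eef_pos': array([0.19193719, 0.6464747 , 0.23794641]), 'tcp_rot': array([ 1.43897024e-01,  9.89591968e-01, -1.12189975e-03, -3.53043483e-04]), 'contact_force': array([-1.0851014 ,  0.2183884 ,  0.10190399]), 'wrist_torque': array([-0.05871065, -0.0469079 , -0.04017469]), 'opening': 1.0056186960769424}
side 609.5460458218314 609.5460458218314 312.3436864733051 240.59350621986476 [ 1.78625527 -1.84641725  0.65089715] [-0.09677935  0.50719258  1.00541721]
top 435.3051088926349 435.3051088926349 316.0835152707727 252.79085524086696 [ 2.14358233 -2.10956706  0.1212172 ] [-0.09845837  0.56151431  1.02311267]
```

View pics/side0.png

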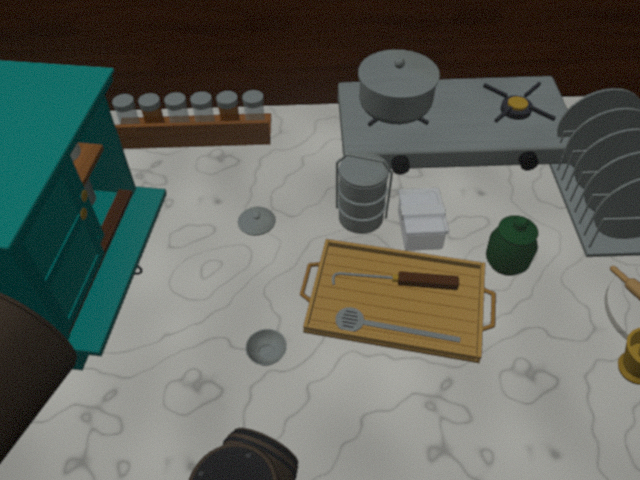

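View pics/top0.png

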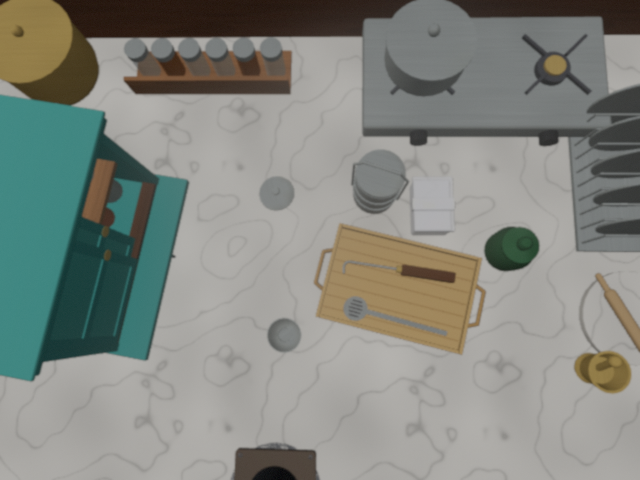

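```bash
cat > h.py <<'E'
import numpy as np,cv2,pickle
def load(n): return pickle.load(open(n,"rb"))
def cam(c):
    R,_=cv2.Rodrigues(np.array(c["rvec"],float));t=np.array(c["tvec"],float).ravel();return R,t
def ray(c,u,v):
    R,t=cam(c);d=R.T@np.array([(u-c["cx"])/c["fx"],(v-c["cy"])/c["fy"],1.]);return -R.T@t,d
def onz(c,u,v,z):
    o,d=ray(c,u,v);return o+d*(z-o[2])/d[2]
def dep(c,u,v):
    o,d=ray(c,u,v);return o+d*c["depth"][int(v),int(u)]
def proj(c,p):
    R,t=cam(c);q=R@np.asarray(p,float)+t;return np.array([c["fx"]*q[0]/q[2]+c["cx"],c["fy"]*q[1]/q[2]+c["cy"]])
def cloud(c):
    R,t=cam(c);v,u=np.mgrid[:480,:640];d=c["depth"];P=np.stack([(u-c["cx"])/c["fx"]*d,(v-c["cy"])/c["fy"]*d,d],-1)
    return (P-t)@R
E
python3 - <<'E'
from h import *
t=load("top0.pkl");s=load("side0.pkl")
for c in(t,s):print(ray(c,320,240))
print("ledge top corners",[onz(t,*p,.126).round(4) for p in((188,180),(147,358))],[onz(s,*p,.126).round(4) for p in((166,189),(101,350))])
print("eye",onz(t,173,256,.056),onz(s,138,270,.056))
P=cloud(t);
for p in((188-6,185),(143,350),(173,256),(425,274),(370,267)):print(p,P[p[1],p[0]].round(4))
im=t["img"];a=cv2.resize(im[215:300,120:220],None,fx=6,fy=6,interpolation=cv2.INTER_CUBIC);cv2.imwrite("pics/ca.png",a)
a=cv2.resize(s["img"][230:310,90:190],None,fx=6,fy=6,interpolation=cv2.INTER_CUBIC);cv2.imwrite("pics/cb.png",a)
a=cv2.resize(t["img"][215:360,310:490],None,fx=4,fy=4,interpolation=cv2.INTER_CUBIC);cv2.imwrite("pics/cc.png",a)
E
```

```text
(array([ 0.40443015, -0.12909789,  1.09156854]), array([ 0.17831339,  0.02865863, -0.98403626]))
(array([-0.25690932, -0.10882272,  1.09527601]), array([ 0.64063246, -0.01653994, -0.76777288]))
ledge top corners [array([0.7175, 0.2088, 0.126 ]), array([0.3117, 0.2742, 0.126 ])] [array([0.7148, 0.2098, 0.126 ]), array([0.3086, 0.2761, 0.126 ])]
eye [0.54814293 0.25812136 0.056     ] [0.54254298 0.2621313  0.056     ]
(182, 185) [0.7055 0.2223 0.1256]
(143, 350) [0.3287 0.2843 0.1264]
(173, 256) [ 0.4044 -0.1291  1.0916]
(425, 274) [ 0.5159 -0.3543  0.0317]
(370, 267) [ 0.5338 -0.2235  0.0082]
```

View pics/ca.png

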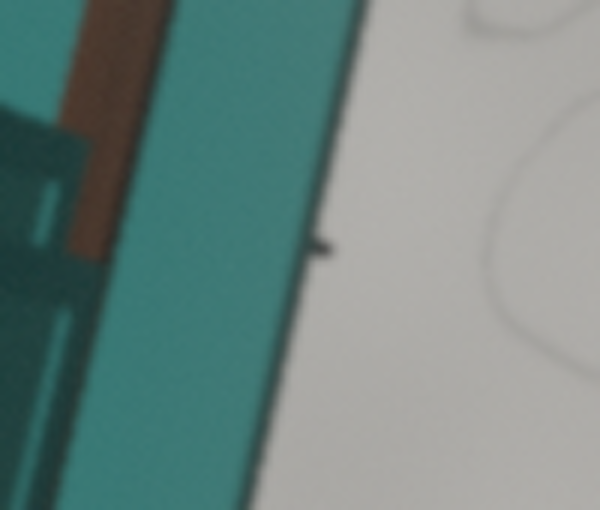

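View pics/cb.png

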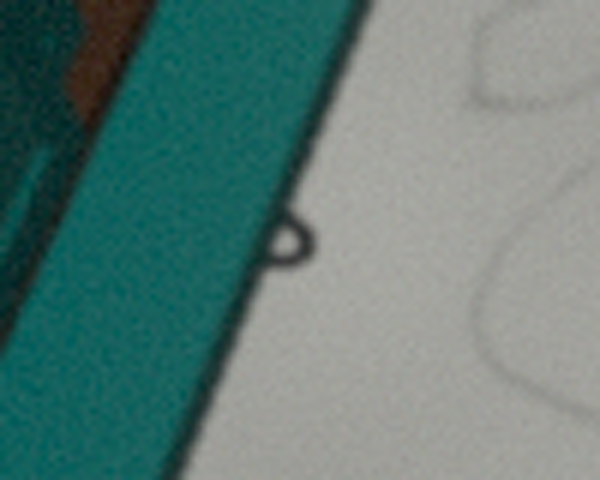

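View pics/cc.png

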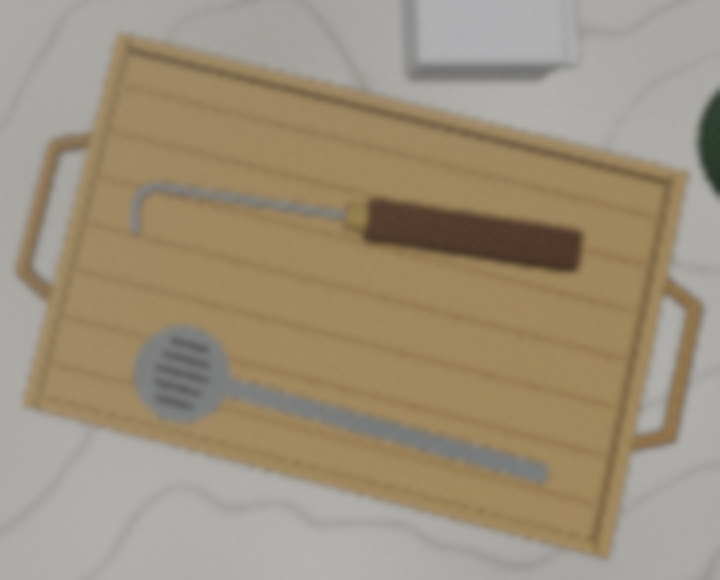

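Run:
```python
from h import *
import plant
print([n for n in dir(plant) if n[0]!='_'], getattr(plant,'tips_ahead',None))
t=load("top0.pkl");s=load("side0.pkl")
# ledge lower edge: boundary counter(bright gray)->dark/teal per row
for nm,c,r in(("top",t,range(185,350)),("side",s,range(195,345))):
    hsv=cv2.cvtColor(c["img"],cv2.COLOR_BGR2HSV).astype(int);pts=[]
    for v in r:
        g=c["img"][v].astype(int).sum(1)/3
        # from right scanning left within window
        if nm=="top": u0=188-(v-180)*41/178
        else: u0=166-(v-189)*65/161
        us=np.arange(int(u0)-12,int(u0)+14)
        R=c["img"][v,us,2].astype(float)
        thr=90
        k=np.where(R<thr)[0]
        if len(k)==0: continue
        k=k[-1]
        if k+1<len(us): pts.append((us[k]+(R[k]-thr)/(R[k]-R[k+1])*1.0,v))
    pts=np.array(pts)
    X=np.array([onz(c,u,v,.108) for u,v in pts])
    a=np.polyfit(X[:,0],X[:,1],1)
    for _ in range(3):
        res=X[:,1]-np.polyval(a,X[:,0]);m=abs(res)<.003;a=np.polyfit(X[m,0],X[m,1],1)
    print(nm,"y=",a,"rms",res[m].std(),m.sum(), "range",X[:,0].min(),X[:,0].max())
    n=np.array([-a[0],1])/np.hypot(a[0],1);print("xcup",n, "yaw",np.degrees(np.arctan2(n[1],n[0])))
# corners of ledge with depth
def tri(pt,ps):
    o1,d1=ray(t,*pt);o2,d2=ray(s,*ps)
    A=np.stack([d1,-d2],1);k,_,_,_=np.linalg.lstsq(A,o2-o1,rcond=None)
    p,q=o1+k[0]*d1,o2+k[1]*d2;return ((p+q)/2).round(4),np.linalg.norm(p-q).round(4)
print("eye tip",tri((175.3,256.7),(142.5,270)))
print("ledge corners",tri((188,180),(166,189)),tri((147,358),(101,350)))
# handle, red-brown
P=cloud(t)
for nm,c in(("top",t),("side",s)):
    im=c["img"].astype(int);hs=cv2.cvtColor(c["img"],cv2.COLOR_BGR2HSV)
    m=((im.sum(2)<260)&(im[...,2]>im[...,0]+15)).astype(np.uint8)
    m[:, :330]=0;m[:220]=0;m[300:]=0;m[:,480:]=0
    k,l,st,ce=cv2.connectedComponentsWithStats(m);i=1+st[1:,4].argmax()
    pts=np.argwhere(l==i)[:,::-1].astype(float);print(nm,st[i])
    W=np.array([onz(c,u,v,.031) for u,v in pts])[:,:2]
    r=cv2.minAreaRect((W*1000).astype(np.float32));print(r)
    mu=W.mean(0);e,V=np.linalg.eigh(np.cov((W-mu).T));d=V[:,1]*np.sign(V[1,1]);print(mu,d,np.degrees(np.arctan2(d[1],d[0])))
    pr=(W-mu)@d;print(pr.min(),pr.max())
for p in((400,267),(425,274),(450,280)):print(P[p[1],p[0]].round(4))
a=dict(hooktip_t=onz(t,310+135/4,215+232/4,.02),hookbend_t=onz(t,310+137/4,215+195/4,.02), bend2=onz(t,310+155/4,215+186/4,.02), ferr=onz(t,310+345/4,215+213/4,.02))
print(a)
print("tray corners",[onz(t,310+x/4,215+y/4,.026).round(4) for x,y in((122,36),(686,176),(606,555),(28,405))])
for n,p,z in(("lid",(277,193),.01),("kat",(284,335),.02)):print(n,onz(t,*p,z))
```

```text
['Unreachable', 'get_state', 'read_camera', 'sign_off', 'tips_ahead'] 0.008
top y= [-0.16200764  0.33105536] rms 0.00022666098785913616 163 range 0.329733531908872 0.7110485386043635
xcup [0.15992253 0.98712957] yaw 80.79760035424944
side y= [-0.16424746  0.33142061] rms 0.00034098262235512385 142 range 0.3315486233337375 0.7137634507198365
xcup [0.16207583 0.98677831] yaw 80.67259470713941
eye tip (array([0.5474, 0.2548, 0.0491]), np.float64(0.0001))
ledge corners (array([0.7189, 0.2108, 0.1217]), np.float64(0.0008)) (array([0.3112, 0.2771, 0.1212]), np.float64(0.0016))
top [401 265  54  18 572]
((517.2099609375, -361.0277099609375), (128.23191833496094, 26.25187110900879), 82.00077056884766)
[ 0.51713601 -0.36121989] [0.13925595 0.99025642] 81.99520661696825
-0.06391588845565943 0.06431601892313632
side [392 271  68  20 952]
((509.5484924316406, -354.14703369140625), (142.97918701171875, 43.08224105834961), 83.2468032836914)
[ 0.50898862 -0.35711606] [0.11984086 0.99279311] 83.11708160251335
-0.06846112218456432 0.07449831187451074
[ 0.5325 -0.2948  0.0284]
[ 0.5159 -0.3543  0.0317]
[ 0.5019 -0.4131  0.0348]
{'hooktip_t': array([ 0.5165854 , -0.15795644,  0.02      ]), 'hookbend_t': array([ 0.53960707, -0.15898262,  0.02      ]), 'bend2': array([ 0.54538109, -0.17006012,  0.02      ]), 'ferr': array([ 0.53026394, -0.28688191,  0.02      ])}
tray corners [array([ 0.6387, -0.1486,  0.026 ]), array([ 0.5553, -0.4929,  0.026 ]), array([ 0.3282, -0.4377,  0.026 ]), array([ 0.4097, -0.094 ,  0.026 ])]
lid [0.72204888 0.01533095 0.01      ]
kat [ 0.3632235  -0.01450573  0.02      ]
```

>>> {"fn": "move_arm", "kwargs": {
  "linear": [
    [0, 0, 0.04],
    [0, 0, 0.04],
    [0, 0, 0.04],
    [0, 0, 0.04],
    [0, 0, 0.04],
    [0, 0, 0.04],
    [0, 0, 0.03]
  ],
  "twist": [
    [0, 0, 0],
    [0, 0, 0],
    [0, 0, 0],
    [0, 0, 0],
    [0, 0, 0],
    [0, 0, 0],
    [0, 0, 0]
  ],
  "grip": 0.5
}}

```text
time: 0.68
eef_pos: [0.1881, 0.6381, 0.4976]
tcp_rot: [0.144, 0.989, -0.019, -0.006]
contact_force: [0.3, -0.4, 0.5]
opening: 0.5
```

>>> {"fn": "move_arm", "kwargs": {
  "linear": [
    [0.019, -0.035, 0],
    [0.019, -0.035, 0],
    [0.019, -0.035, 0],
    [0.019, -0.035, 0],
    [0.019, -0.035, 0],
    [0.019, -0.035, 0],
    [0.019, -0.035, 0],
    [0.019, -0.035, 0],
    [0.019, -0.035, 0],
    [0.019, -0.035, 0],
    [0.019, -0.035, 0]
  ],
  "twist": [
    [0, 0, -6],
    [0, 0, -6],
    [0, 0, -6],
    [0, 0, -6],
    [0, 0, -6],
    [0, 0, -6],
    [0, 0, -6],
    [0, 0, -6],
    [0, 0, -6],
    [0, 0, -6],
    [0, 0, -6]
  ]
}}

```text
time: 1.6
eef_pos: [0.3975, 0.2432, 0.5017]
tcp_rot: [0.674, 0.738, -0.008, -0.012]
contact_force: [1.0, 0.6, -0.3]
opening: 0.499
```

```bash
cat >> h.py <<'E'
def ypr(q):
    from scipy.spatial.transform import Rotation as R
    M=R.from_quat(q).as_matrix();y=M[:,1];return "ytool yaw %.2f  ztool %s"%(np.degrees(np.arctan2(y[1],y[0])),M[:,2].round(4))
E
python3 -c "
from plant import *;from h import *
import plant
s=get_state();print(s['time'],s['eef_pos'],ypr(s['tcp_rot']),s['qpos'].round(2),s['contact_force'],plant.tips_ahead)"
```

```text
1.6 [0.39753334 0.24320199 0.50169011] ytool yaw 5.22  ztool [-0.029   0.0035 -0.9996] [ 0.32 -0.25  1.65  0.01  1.76  0.24] [ 1.01970257  0.55715543 -0.26703652] 0.008
```

>>> {"fn": "move_arm", "kwargs": {
  "linear": [
    [0.008, -0.038, -0.013],
    [0.008, -0.038, -0.013],
    [0.008, -0.038, -0.013],
    [0.008, -0.038, -0.013],
    [0.008, -0.038, -0.013],
    [0.008, -0.038, -0.013],
    [0.008, -0.038, -0.013],
    [0.008, -0.038, -0.013],
    [0.008, -0.038, -0.013],
    [0.008, -0.038, -0.013],
    [0.008, -0.038, -0.013],
    [0.008, -0.038, -0.013],
    [0.008, -0.038, -0.013],
    [0.008, -0.038, -0.013],
    [0.008, -0.038, -0.013],
    [0, 0, 0]
  ],
  "twist": [
    [0, -0.5, -1.0],
    [0, -0.5, -1.0],
    [0, -0.5, -1.0],
    [0, -0.2, -1.0],
    [0, 0, -1.0],
    [0, 0, -1.0],
    [0, 0, -1.0],
    [0, 0, -1.0],
    [0, 0, -1.0],
    [0, 0, -1.0],
    [0, 0, -1.0],
    [0, 0, -1.0],
    [0, 0, -1.0],
    [0, 0, -0.5],
    [0, 0, 0],
    [0, 0, 0]
  ]
}}

```text
time: 2.93
eef_pos: [0.5107, -0.3421, 0.2942]
tcp_rot: [0.765, 0.644, 0.003, -0.004]
contact_force: [-0.8, 0.9, -0.1]
opening: 0.496
```

```bash
cat > st.py <<'E'
from plant import *;from h import *
s=get_state();print(s['time'],s['eef_pos'].round(4),ypr(s['tcp_rot']),s['qpos'].round(2),s['contact_force'].round(2),s['wrist_torque'].round(3),round(s['opening'],3))
E
python3 st.py
```

```text
2.9333 [ 0.5107 -0.3421  0.2942] ytool yaw -9.79  ztool [-8.000e-04  1.040e-02 -9.999e-01] [-0.76  0.12  1.67  0.01  1.36 -0.59] [-0.83  0.91 -0.1 ] [0.037 0.015 0.028] 0.496
```

>>> {"fn": "move_arm", "kwargs": {
  "linear": [
    [0.0032, 0.002, -0.039],
    [0.0032, 0.002, -0.039],
    [0.0032, 0.002, -0.039],
    [0, 0, -0.039],
    [0, 0, -0.039],
    [0, 0, -0.03],
    [0, 0, 0]
  ],
  "twist": [
    [-0.3, 0, 1],
    [-0.3, 0, 1],
    [0, 0, 0],
    [0, 0, 0],
    [0, 0, 0],
    [0, 0, 0],
    [0, 0, 0]
  ]
}}

```text
time: 3.52
eef_pos: [0.5177, -0.3362, 0.0638]
tcp_rot: [0.755, 0.656, -0.0, 0.0]
contact_force: [-1.0, 0.3, -1.6]
opening: 0.501
```

```bash
python3 st.py
python3 - <<'E'
from plant import *
import cv2,pickle
for n in("side","top"):
    c=read_camera(n);pickle.dump(c,open(f"{n}1.pkl","wb"))
    im=c["img"][200:380,290:510];cv2.imwrite(f"pics/{n}1.png",cv2.resize(im,None,fx=3.5,fy=3.3,interpolation=cv2.INTER_CUBIC))
E
```

```text
3.5167 [ 0.5177 -0.3362  0.0638] ytool yaw -8.02  ztool [-3.e-04 -5.e-04 -1.e+00] [-0.74  0.36  1.83 -0.    0.95 -0.6 ] [-1.05  0.33 -1.59] [ 0.023  0.103 -0.012] 0.501
```

View pics/side1.png

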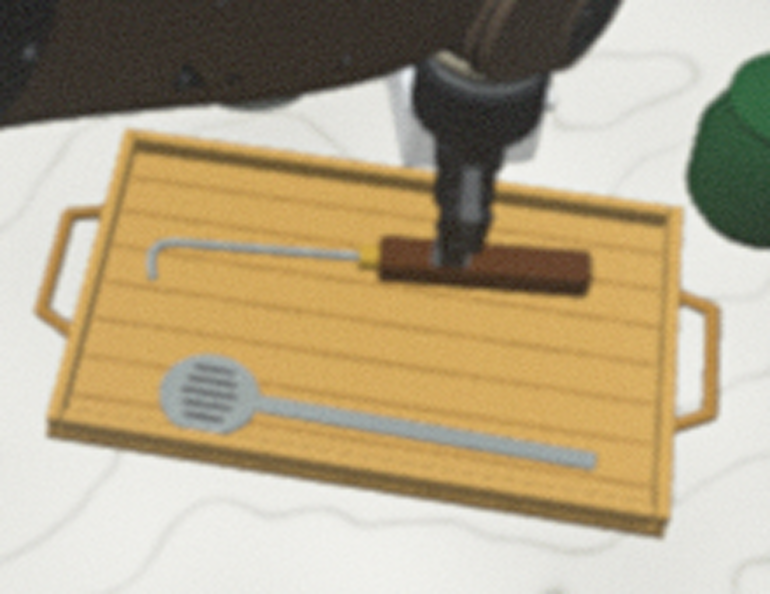

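View pics/top1.png

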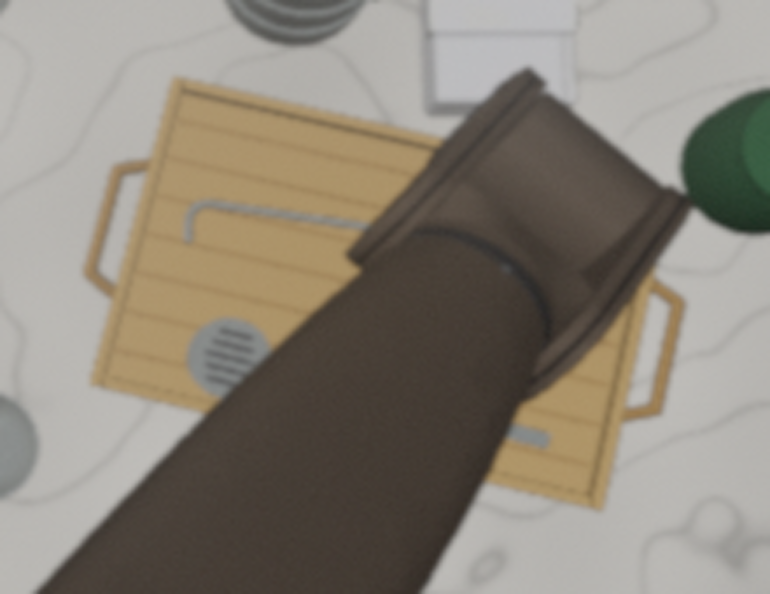

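>>> {"fn": "move_arm", "kwargs": {
  "linear": [
    [0.0014, 0, -0.018],
    [0.0014, 0, -0.018],
    [0, 0, -0.008],
    [0, 0, 0]
  ],
  "twist": [
    [0, 0, 0],
    [0, 0, 0],
    [0, 0, 0],
    [0, 0, 0]
  ]
}}

```text
time: 3.95
eef_pos: [0.5314, -0.3451, 0.0397]
tcp_rot: [0.754, 0.656, 0.002, 0.017]
contact_force: [0.6, 0.5, -0.2]
opening: 0.498
```

```bash
python3 st.py;python3 - <<'E'
from plant import *
import cv2,pickle
print(get_state()['joint_efforts'],get_state()['dq'])
for n in("side","top"):
    c=read_camera(n);pickle.dump(c,open(f"{n}2.pkl","wb"))
    cv2.imwrite(f"pics/{n}2.png",c["img"])
E
```

```text
3.95 [ 0.5314 -0.3451  0.0397] ytool yaw -7.95  ztool [ 0.0247 -0.0231 -0.9994] [-0.74  0.41  1.82 -0.    0.88 -0.6 ] [ 0.55  0.45 -0.16] [-0.013 -0.035  0.016] 0.498
[-6.40972238e-02 -3.94042361e+01 -2.39891177e+01 -3.77794640e-03
 -1.33548905e-01  2.35482192e-03] [ 3.40396659e-03 -3.63920724e-02 -3.28907377e-02  1.63213141e-03
  7.13660643e-06  4.87688884e-04]
```

View pics/side2.png

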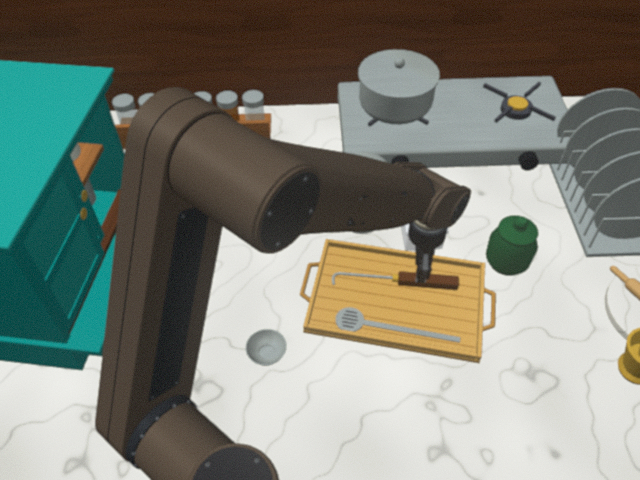

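View pics/top2.png

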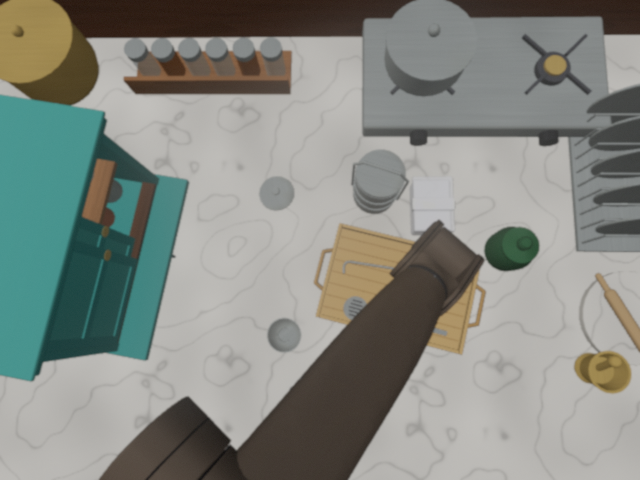

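>>> {"fn": "move_arm", "kwargs": {
  "linear": [
    [-0.005, 0.004, 0.004],
    [0, 0, 0]
  ],
  "twist": [
    [0.7, 0.7, 0],
    [0, 0, 0]
  ]
}}

```text
time: 4.22
eef_pos: [0.5281, -0.3426, 0.0487]
tcp_rot: [0.754, 0.656, 0.002, 0.011]
contact_force: [0.3, -0.6, 0.0]
opening: 0.497
```

```bash
python3 st.py
```

```text
4.2167 [ 0.5281 -0.3426  0.0487] ytool yaw -7.95  ztool [ 0.017  -0.0149 -0.9997] [-0.74  0.39  1.82  0.    0.91 -0.6 ] [ 0.3  -0.55  0.01] [-0.043  0.011 -0.012] 0.497
```

>>> {"fn": "move_arm", "kwargs": {
  "linear": [
    [-0.005, 0.004, 0],
    [-0.003, 0.0025, 0],
    [0, 0, 0]
  ],
  "twist": [
    [0.6, 0.6, 0],
    [0.3, 0.4, 0],
    [0, 0, 0]
  ]
}}

```text
time: 4.47
eef_pos: [0.5203, -0.3365, 0.0519]
tcp_rot: [0.755, 0.656, 0.0, 0.001]
contact_force: [-1.2, -0.7, -0.1]
opening: 0.5
```

```bash
python3 st.py
```

```text
4.4667 [ 0.5203 -0.3365  0.0519] ytool yaw -7.97  ztool [ 1.2e-03 -6.0e-04 -1.0e+00] [-0.74  0.38  1.83  0.    0.93 -0.6 ] [-1.24 -0.66 -0.14] [-0.056 -0.028 -0.04 ] 0.5
```

Good. Descend slowly in stages.

>>> {"fn": "move_arm", "kwargs": {
  "linear": [
    [0, 0, -0.008],
    [0, 0, -0.008],
    [0, 0, 0]
  ],
  "twist": [
    [0, 0, 0],
    [0, 0, 0],
    [0, 0, 0]
  ]
}}

```text
time: 4.72
eef_pos: [0.5202, -0.3365, 0.0352]
tcp_rot: [0.755, 0.656, 0.0, 0.001]
contact_force: [0.1, 0.8, -0.1]
opening: 0.501
```

```bash
python3 st.py
```

```text
4.7167 [ 0.5202 -0.3365  0.0352] ytool yaw -7.97  ztool [ 0.002  -0.0014 -1.    ] [-0.74  0.4   1.84  0.    0.9  -0.6 ] [ 0.06  0.85 -0.07] [-0.002  0.017  0.006] 0.501
```

>>> {"fn": "move_arm", "kwargs": {
  "linear": [
    [0, 0, -0.008],
    [0, 0, -0.007],
    [0, 0, 0]
  ],
  "twist": [
    [0, 0, 0],
    [0, 0, 0],
    [0, 0, 0]
  ]
}}

```text
time: 4.97
eef_pos: [0.5195, -0.3358, 0.0169]
tcp_rot: [0.755, 0.656, 0.0, -0.0]
contact_force: [-0.9, 0.8, -0.0]
opening: 0.498
```

```bash
python3 st.py
```

```text
4.9667 [ 0.5195 -0.3358  0.0169] ytool yaw -7.98  ztool [ 0.e+00  5.e-04 -1.e+00] [-0.74  0.43  1.84  0.    0.87 -0.6 ] [-0.86  0.78 -0.05] [0.026 0.035 0.007] 0.498
```

>>> {"fn": "move_arm", "kwargs": {
  "linear": [
    [0, 0, 0.002],
    [0, 0, 0],
    [0, 0, 0],
    [0, 0, 0],
    [0, 0, 0],
    [0, 0, 0]
  ],
  "twist": [
    [0, 0, 0],
    [0, 0, 0],
    [0, 0, 0],
    [0, 0, 0],
    [0, 0, 0],
    [0, 0, 0]
  ],
  "grip": 0.0,
  "force": 100
}}

```text
time: 5.47
eef_pos: [0.5195, -0.3358, 0.0184]
tcp_rot: [0.755, 0.656, 0.0, -0.001]
contact_force: [0.0, -0.3, -1.8]
opening: 0.281
```

```bash
python3 st.py
```

```text
5.4667 [ 0.5195 -0.3358  0.0184] ytool yaw -7.98  ztool [-9.e-04  1.e-03 -1.e+00] [-0.74  0.43  1.84  0.    0.88 -0.6 ] [ 0.02 -0.3  -1.8 ] [-0.036  0.033 -0.022] 0.281
```

>>> {"fn": "move_arm", "kwargs": {
  "linear": [
    [0, 0, 0.005],
    [0, 0, 0.015],
    [0, 0, 0.02],
    [0, 0, 0.02],
    [0, 0, 0.02],
    [0, 0, 0.01],
    [0, 0, 0],
    [0, 0, 0]
  ],
  "twist": [
    [0, 0, 0],
    [0, 0, 0],
    [0, 0, 0],
    [0, 0, 0],
    [0, 0, 0],
    [0, 0, 0],
    [0, 0, 0],
    [0, 0, 0]
  ]
}}

```text
time: 6.13
eef_pos: [0.5171, -0.3338, 0.1112]
tcp_rot: [0.755, 0.656, -0.0, -0.003]
contact_force: [-0.0, -0.7, -0.3]
opening: 0.275
```

```bash
python3 st.py;python3 - <<'E'
from plant import *
import cv2,pickle
for n in("side","top"):
    c=read_camera(n);pickle.dump(c,open(f"{n}3.pkl","wb"))
    im=c["img"][200:380,290:510];cv2.imwrite(f"pics/{n}3.png",cv2.resize(im,None,fx=3.5,fy=3.3,interpolation=cv2.INTER_CUBIC))
E
python3 st.py
```

```text
6.1333 [ 0.5171 -0.3338  0.1112] ytool yaw -7.97  ztool [-0.0047  0.0043 -1.    ] [-0.74  0.29  1.82  0.    1.04 -0.6 ] [-0.04 -0.66 -0.3 ] [-0.026  0.026 -0.013] 0.275
6.2333 [ 0.5168 -0.3335  0.1102] ytool yaw -7.97  ztool [-0.0059  0.0054 -1.    ] [-0.74  0.29  1.82  0.    1.04 -0.6 ] [ 0.11 -0.34 -1.83] [-0.037 -0.019 -0.036] 0.282
```

View pics/side3.png

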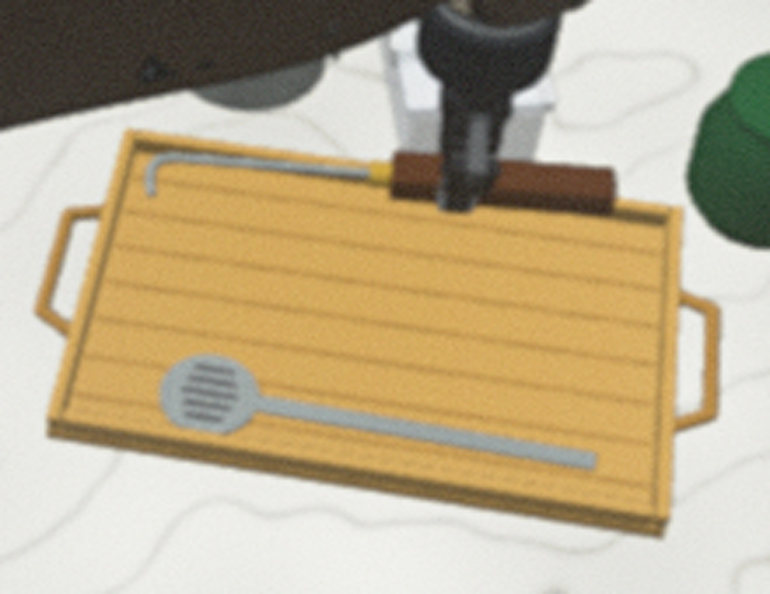

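View pics/top3.png

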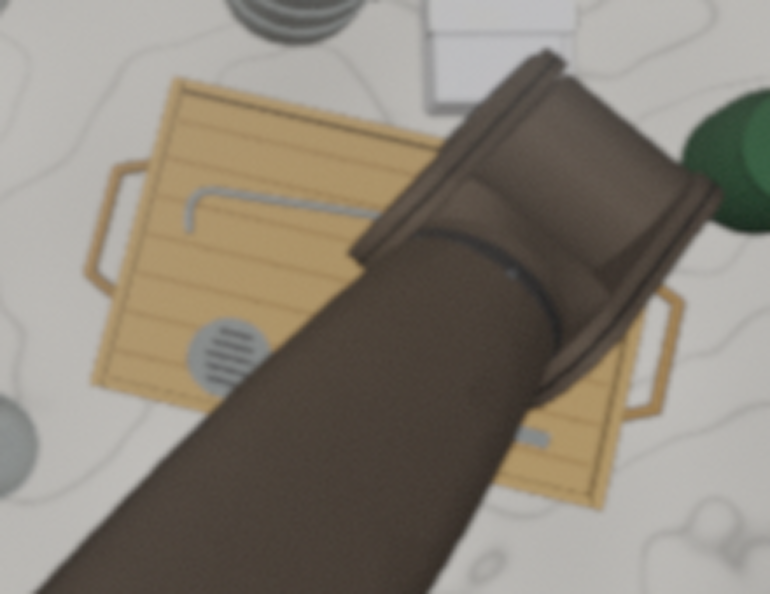

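Run:
```python
from h import *
t=load("top3.pkl");s=load("side3.pkl")
def tri(pt,ps):
    o1,d1=ray(t,*pt);o2,d2=ray(s,*ps)
    A=np.stack([d1,-d2],1);k,_,_,_=np.linalg.lstsq(A,o2-o1,rcond=None)
    p,q=o1+k[0]*d1,o2+k[1]*d2;return ((p+q)/2).round(4),np.linalg.norm(p-q).round(4)
f=lambda x,y:(290+x/3.5,200+y/3.3)
print("armtip",tri(f(190,230),f(151,192)),tri(f(206,190),f(175,157)),tri(f(372,213),f(370,173)))
T=np.array([.5168,-.3335,.1102])
y=np.radians(82.02);X=np.array([np.cos(y),np.sin(y),0]);Y=np.array([-X[1],X[0],0])
for p in(f(190,230),f(190,205),f(206,190),f(372,213)):
    w=onz(t,*p,.112)-T;print("rod-rel-TCP along",(w@X).round(4),(w@Y).round(4))
for p in(f(151,192),f(151,170),f(175,157),f(370,173)):
    w=onz(s,*p,.112)-T;print("side rel",(w@X).round(4),(w@Y).round(4))
```

```text
armtip (array([ 0.5146, -0.156 ,  0.1112]), np.float64(0.0014)) (array([ 0.5424, -0.1688,  0.1108]), np.float64(0.0041)) (array([ 0.5285, -0.2801,  0.1056]), np.float64(0.0113))
rod-rel-TCP along 0.1748 0.0269
rod-rel-TCP along 0.1774 0.0098
rod-rel-TCP along 0.1687 -0.0021
rod-rel-TCP along 0.061 -0.0026
side rel 0.1762 0.0276
side rel 0.1777 0.0101
side rel 0.1645 -0.0017
side rel 0.0493 -0.0001
```

>>> {"fn": "move_arm", "kwargs": {
  "linear": [
    [0.002, 0.015, 0],
    [0.004, 0.034, 0],
    [0.004, 0.034, 0],
    [0.004, 0.034, 0],
    [0.004, 0.034, 0],
    [0.004, 0.034, 0],
    [0.004, 0.034, 0],
    [0.004, 0.034, 0],
    [0.004, 0.034, 0],
    [0.004, 0.03, -0.01],
    [0.003, 0.015, -0.02],
    [0.001, 0.005, -0.015],
    [0, 0, 0],
    [0, 0, 0]
  ],
  "twist": [
    [0, 0, -0.3],
    [0, 0, -0.3],
    [0, 0, -0.3],
    [0, 0, -0.3],
    [0, 0, 0],
    [0, 0, 0],
    [0, 0, 0],
    [0, 0, 0],
    [0, 0, 0],
    [0, 0, 0],
    [0, 0, 0],
    [0, 0, 0],
    [0, 0, 0],
    [0, 0, 0]
  ]
}}

```text
time: 7.4
eef_pos: [0.5463, 0.0211, 0.0443]
tcp_rot: [0.763, 0.646, -0.008, -0.017]
contact_force: [0.5, 0.4, -0.8]
opening: 0.279
```

```bash
cat >> st.py <<'E'
O=np.array([.515,.2477]);X=np.array([.161,.987]);Y=np.array([-.987,.161])
e=s['eef_pos'];d=e[:2]-O
from scipy.spatial.transform import Rotation as Rr
M=Rr.from_quat(s['tcp_rot']).as_matrix();rx=np.array([-M[1,1],M[0,1]]) # rod x = perp to ytool
ry=-M[:2,1];h=d+.1775*rx+.0145*ry;tp=d+.1755*rx+.0305*ry
f=s['contact_force'][:2]
print("cup: TCP",(d@X*1e3).round(1),(d@Y*1e3).round(1),"hook",(h@X*1e3).round(1),(h@Y*1e3).round(1),"armtip y",(tp@Y*1e3).round(1),"z axis~",((e[2]+.001)*1e3).round(1),"rodyaw",np.degrees(np.arctan2(rx[1],rx[0])).round(2),"F cup",(f@X).round(2),(f@Y).round(2))
E
python3 st.py
```

```text
7.4 [0.5463 0.0211 0.0443] ytool yaw -9.47  ztool [-0.0343  0.0152 -0.9993] [-0.15  0.27  1.99  0.01  0.91  0.01] [ 0.47  0.43 -0.85] [-0.044 -0.028 -0.006] 0.279
cup: TCP -218.6 -67.4 hook -41.1 -53.5 armtip y -37.5 z axis~ 45.3 rodyaw 80.53 F cup 0.51 -0.4
```

>>> {"fn": "move_arm", "kwargs": {
  "linear": [
    [0.006, -0.001, 0.003],
    [0.006, -0.001, 0.003],
    [0, 0, 0],
    [0, 0, 0]
  ],
  "twist": [
    [-0.5, -1.0, 0.1],
    [-0.4, -1.0, 0.1],
    [0, 0, 0],
    [0, 0, 0]
  ]
}}

```text
time: 7.73
eef_pos: [0.5595, 0.0165, 0.0514]
tcp_rot: [0.763, 0.647, 0.0, 0.002]
contact_force: [0.2, -0.5, -1.6]
opening: 0.279
```

```bash
python3 st.py
```

```text
7.7333 [0.5595 0.0165 0.0514] ytool yaw -9.42  ztool [ 0.0036 -0.0027 -1.    ] [-0.15  0.27  1.98 -0.    0.89  0.02] [ 0.2  -0.46 -1.59] [-0.007  0.034 -0.058] 0.279
cup: TCP -221.1 -81.2 hook -43.5 -67.2 armtip y -51.2 z axis~ 52.4 rodyaw 80.58 F cup -0.42 -0.27
```

```bash
cat > snap.py <<'E'
from plant import *
import cv2,pickle,sys
k,b=sys.argv[1],[int(x) for x in sys.argv[2:6]]
n=sys.argv[6] if len(sys.argv)>6 else "side"
c=read_camera(n);pickle.dump(c,open(f"{n}{k}.pkl","wb"))
im=c["img"][b[1]:b[3],b[0]:b[2]];f=min(780/im.shape[1],580/im.shape[0])
cv2.imwrite(f"pics/{n}{k}.png",cv2.resize(im,None,fx=f,fy=f,interpolation=cv2.INTER_CUBIC));print(f)
E
python3 snap.py 4 60 200 320 350 side; python3 snap.py 4 100 150 350 350 top; python3 st.py
```

```text
3.0
2.9
7.8333 [0.5597 0.0165 0.0515] ytool yaw -9.43  ztool [ 0.004  -0.0027 -1.    ] [-0.15  0.27  1.98 -0.    0.89  0.02] [ 0.58  0.33 -1.13] [-0.002  0.094  0.046] 0.281
cup: TCP -221.0 -81.3 hook -43.4 -67.3 armtip y -51.3 z axis~ 52.5 rodyaw 80.57 F cup 0.42 -0.52
```

View pics/side4.png

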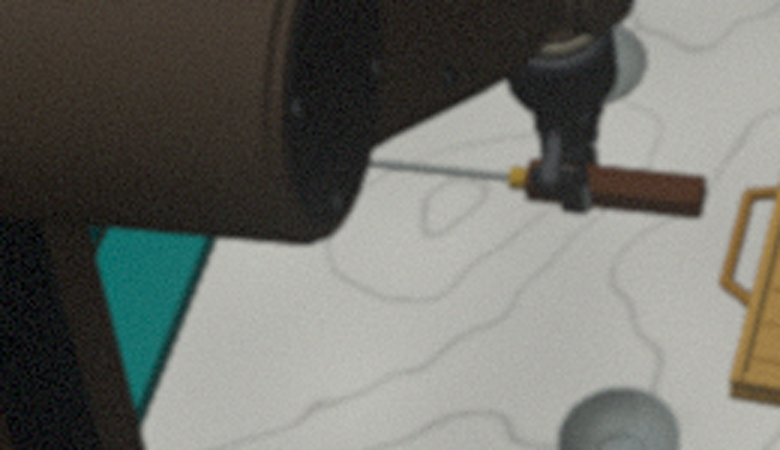

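View pics/top4.png

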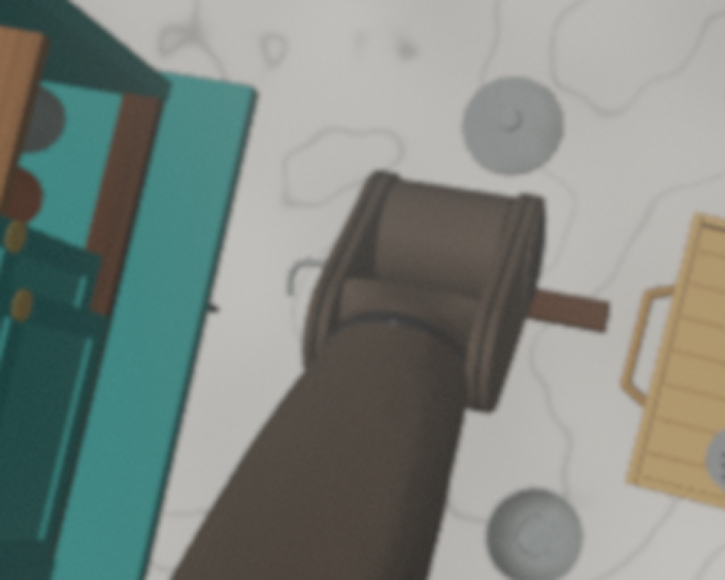

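Run:
```python
from h import *
t=load("top4.pkl")
O=np.array([.515,.2477]);X=np.array([.161,.987]);Y=np.array([-.987,.161])
for n,p in(("armtip",(291,292)),("armback",(288,275)),("bend",(303,263)),("eyetip",(217,309)),("eyemid",(212,307))):
    u=(100+p[0]/2.9,150+p[1]/2.9)
    for z in(.049,.052,.056):
        d=onz(t,*u,z)[:2]-O;print(n,z,(d@X*1e3).round(1),(d@Y*1e3).round(1))
```

```text
armtip 0.049 -45.4 -56.2
armtip 0.052 -46.4 -55.9
armtip 0.056 -47.7 -55.5
armback 0.049 -39.7 -70.0
armback 0.052 -40.7 -69.6
armback 0.056 -42.0 -69.2
bend 0.049 -50.1 -82.3
bend 0.052 -51.0 -81.9
bend 0.056 -52.3 -81.4
eyetip 0.049 13.6 -31.0
eyetip 0.052 12.4 -30.8
eyetip 0.056 10.9 -30.5
eyemid 0.049 18.2 -31.9
eyemid 0.052 17.0 -31.7
eyemid 0.056 15.4 -31.4
```

>>> {"fn": "move_arm", "kwargs": {
  "linear": [
    [0.0013, 0.008, 0],
    [0.0013, 0.008, 0],
    [0.0013, 0.008, 0],
    [0.0013, 0.008, 0],
    [0.0013, 0.008, 0],
    [0, 0, 0]
  ],
  "twist": [
    [0, 0, 0],
    [0, 0, 0],
    [0, 0, 0],
    [0, 0, 0],
    [0, 0, 0],
    [0, 0, 0]
  ]
}}

```text
time: 8.33
eef_pos: [0.5673, 0.0601, 0.0528]
tcp_rot: [0.763, 0.646, 0.002, 0.003]
contact_force: [0.1, 0.7, -0.8]
opening: 0.279
```

```bash
python3 st.py
```

```text
8.3333 [0.5673 0.0601 0.0528] ytool yaw -9.54  ztool [ 0.006  -0.0023 -1.    ] [-0.07  0.28  1.96 -0.    0.9   0.1 ] [ 0.09  0.72 -0.84] [-0.065 -0.039  0.01 ] 0.279
cup: TCP -176.7 -81.8 hook 0.9 -68.1 armtip y -52.1 z axis~ 53.8 rodyaw 80.46 F cup 0.72 0.03
```

>>> {"fn": "move_arm", "kwargs": {
  "linear": [
    [0.001, 0.007, 0],
    [0.001, 0.007, 0],
    [0.001, 0.007, 0],
    [0.001, 0.006, 0],
    [0, 0, 0]
  ],
  "twist": [
    [0, 0.3, 0.2],
    [0, 0, 0],
    [0, 0, 0],
    [0, 0, 0],
    [0, 0, 0]
  ]
}}

```text
time: 8.75
eef_pos: [0.5714, 0.0912, 0.0524]
tcp_rot: [0.762, 0.648, -0.001, 0.001]
contact_force: [0.3, -0.1, -1.8]
opening: 0.282
```

```bash
python3 st.py
```

```text
8.75 [0.5714 0.0912 0.0524] ytool yaw -9.21  ztool [-6.0e-04 -2.3e-03 -1.0e+00] [-0.02  0.3   1.93 -0.    0.91  0.15] [ 0.31 -0.14 -1.75] [-0.048 -0.     0.062] 0.282
cup: TCP -145.4 -80.9 hook 32.1 -66.2 armtip y -50.2 z axis~ 53.4 rodyaw 80.79 F cup -0.09 -0.33
```

>>> {"fn": "move_arm", "kwargs": {
  "linear": [
    [-0.004, 0.0006, 0],
    [-0.004, 0.0006, 0],
    [-0.004, 0.0006, 0],
    [0, 0, 0]
  ],
  "twist": [
    [0, 0, 0],
    [0, 0, 0],
    [0, 0, 0],
    [0, 0, 0]
  ]
}}

```text
time: 9.08
eef_pos: [0.5579, 0.0933, 0.052]
tcp_rot: [0.761, 0.648, -0.002, 0.0]
contact_force: [-0.8, 0.0, -1.2]
opening: 0.283
```

```bash
python3 st.py
```

```text
9.0833 [0.5579 0.0933 0.052 ] ytool yaw -9.18  ztool [-0.0017 -0.0027 -1.    ] [-0.01  0.28  1.96 -0.    0.9   0.15] [-0.78  0.02 -1.17] [-0.048 -0.016 -0.065] 0.283
cup: TCP -145.5 -67.2 hook 32.0 -52.4 armtip y -36.4 z axis~ 53.0 rodyaw 80.82 F cup -0.1 0.78
```

>>> {"fn": "move_arm", "kwargs": {
  "linear": [
    [-0.002, 0.0003, 0],
    [-0.002, 0.0003, 0],
    [0, 0, 0]
  ],
  "twist": [
    [0, 0, 0],
    [0, 0, 0],
    [0, 0, 0]
  ]
}}

```text
time: 9.33
eef_pos: [0.5529, 0.0933, 0.0521]
tcp_rot: [0.762, 0.648, -0.002, 0.0]
contact_force: [-0.8, -0.1, -0.3]
opening: 0.283
```

```bash
python3 st.py
```

```text
9.3333 [0.5529 0.0933 0.0521] ytool yaw -9.24  ztool [-0.0019 -0.0028 -1.    ] [-0.01  0.27  1.98 -0.    0.9   0.15] [-0.76 -0.1  -0.3 ] [-0.057 -0.032 -0.018] 0.283
cup: TCP -146.3 -62.3 hook 31.2 -47.7 armtip y -31.7 z axis~ 53.1 rodyaw 80.76 F cup -0.23 0.73
```

>>> {"fn": "move_arm", "kwargs": {
  "linear": [
    [-0.002, 0.0003, 0],
    [-0.002, 0.0003, 0],
    [0, 0, 0]
  ],
  "twist": [
    [0, 0, 0],
    [0, 0, 0],
    [0, 0, 0]
  ]
}}

```text
time: 9.58
eef_pos: [0.5487, 0.0936, 0.0522]
tcp_rot: [0.762, 0.648, -0.002, 0.001]
contact_force: [1.0, -0.0, -1.6]
opening: 0.281
```

```bash
python3 st.py
```

```text
9.5833 [0.5487 0.0936 0.0522] ytool yaw -9.27  ztool [-0.0015 -0.0029 -1.    ] [-0.01  0.26  1.99 -0.    0.9   0.15] [ 1.   -0.04 -1.62] [-0.086 -0.024  0.009] 0.281
cup: TCP -146.7 -58.0 hook 30.8 -43.5 armtip y -27.5 z axis~ 53.2 rodyaw 80.73 F cup 0.12 -0.99
```

>>> {"fn": "move_arm", "kwargs": {
  "linear": [
    [-0.002, 0.0005, 0],
    [-0.002, 0.0005, 0],
    [0, 0, 0]
  ],
  "twist": [
    [0, 0, 0],
    [0, 0, 0],
    [0, 0, 0]
  ]
}}

```text
time: 9.83
eef_pos: [0.5444, 0.0947, 0.0523]
tcp_rot: [0.762, 0.648, -0.001, 0.001]
contact_force: [-0.5, 0.4, -0.7]
opening: 0.281
```

```bash
python3 st.py
```

```text
9.8333 [0.5444 0.0947 0.0523] ytool yaw -9.28  ztool [-0.0013 -0.0028 -1.    ] [-0.01  0.25  2.   -0.    0.89  0.15] [-0.5   0.36 -0.67] [-0.024  0.036 -0.017] 0.281
cup: TCP -146.3 -53.7 hook 31.2 -39.2 armtip y -23.2 z axis~ 53.3 rodyaw 80.72 F cup 0.27 0.55
```

>>> {"fn": "move_arm", "kwargs": {
  "linear": [
    [-0.002, 0.0005, 0],
    [-0.002, 0.0005, 0],
    [0, 0, 0]
  ],
  "twist": [
    [0, 0, 0],
    [0, 0, 0],
    [0, 0, 0]
  ]
}}

```text
time: 10.08
eef_pos: [0.54, 0.0958, 0.0523]
tcp_rot: [0.762, 0.648, -0.001, 0.001]
contact_force: [0.2, 0.4, -1.7]
opening: 0.281
```

```bash
python3 st.py
```

```text
10.0833 [0.54   0.0958 0.0523] ytool yaw -9.27  ztool [-0.0013 -0.0029 -1.    ] [-0.01  0.25  2.01 -0.    0.89  0.16] [ 0.22  0.43 -1.68] [-0.06  -0.016 -0.027] 0.281
cup: TCP -145.9 -49.1 hook 31.6 -34.6 armtip y -18.6 z axis~ 53.3 rodyaw 80.73 F cup 0.46 -0.14
```

>>> {"fn": "move_arm", "kwargs": {
  "linear": [
    [-0.002, 0.0003, 0],
    [-0.002, 0.0003, 0],
    [0, 0, 0]
  ],
  "twist": [
    [0, 0, 0],
    [0, 0, 0],
    [0, 0, 0]
  ]
}}

```text
time: 10.33
eef_pos: [0.5355, 0.0965, 0.0523]
tcp_rot: [0.762, 0.648, -0.001, 0.001]
contact_force: [-0.1, 0.5, -1.2]
opening: 0.281
```

>>> {"fn": "move_arm", "kwargs": {
  "linear": [
    [-0.0005, -0.003, 0],
    [-0.0005, -0.003, 0],
    [0, 0, 0]
  ],
  "twist": [
    [0, 0, 0],
    [0, 0, 0],
    [0, 0, 0]
  ]
}}

```text
time: 10.58
eef_pos: [0.5343, 0.0902, 0.0523]
tcp_rot: [0.762, 0.648, -0.001, 0.001]
contact_force: [0.1, -0.3, -0.4]
opening: 0.28
```

```bash
python3 st.py
```

```text
10.5833 [0.5343 0.0902 0.0523] ytool yaw -9.24  ztool [-0.0012 -0.003  -1.    ] [-0.02  0.23  2.02 -0.    0.89  0.14] [ 0.15 -0.34 -0.41] [-0.05  -0.025  0.041] 0.28
cup: TCP -152.4 -44.4 hook 25.1 -29.8 armtip y -13.8 z axis~ 53.3 rodyaw 80.76 F cup -0.32 -0.2
```

>>> {"fn": "move_arm", "kwargs": {
  "linear": [
    [-0.0003, -0.002, 0],
    [-0.0003, -0.002, 0],
    [-0.0003, -0.002, 0],
    [0, 0, 0]
  ],
  "twist": [
    [0, 0, 0],
    [0, 0, 0],
    [0, 0, 0],
    [0, 0, 0]
  ]
}}

```text
time: 10.92
eef_pos: [0.5334, 0.0839, 0.0524]
tcp_rot: [0.762, 0.647, -0.001, 0.0]
contact_force: [0.1, 1.3, -0.9]
opening: 0.284
```

```bash
python3 st.py
```

```text
10.9167 [0.5334 0.0839 0.0524] ytool yaw -9.31  ztool [-0.001  -0.0012 -1.    ] [-0.03  0.23  2.03 -0.    0.89  0.13] [ 0.07  1.31 -0.93] [ 0.033  0.006 -0.002] 0.284
cup: TCP -158.7 -44.6 hook 18.8 -30.2 armtip y -14.2 z axis~ 53.4 rodyaw 80.69 F cup 1.31 0.14
```

>>> {"fn": "move_arm", "kwargs": {
  "linear": [
    [-0.0003, -0.002, 0],
    [-0.0003, -0.002, 0],
    [-0.0003, -0.002, 0]
  ],
  "twist": [
    [0, 0, 0],
    [0, 0, 0],
    [0, 0, 0]
  ]
}}

```text
time: 11.17
eef_pos: [0.5324, 0.0788, 0.0521]
tcp_rot: [0.762, 0.647, 0.0, -0.001]
contact_force: [0.3, 3.7, -0.9]
opening: 0.279
```

```bash
python3 st.py
```

```text
11.1667 [0.5324 0.0788 0.0521] ytool yaw -9.35  ztool [-8.0e-04  1.3e-03 -1.0e+00] [-0.04  0.23  2.03  0.    0.89  0.12] [ 0.27  3.71 -0.94] [ 0.368 -0.016 -0.072] 0.279
cup: TCP -163.9 -44.4 hook 13.6 -30.1 armtip y -14.1 z axis~ 53.1 rodyaw 80.65 F cup 3.71 0.33
```

>>> {"fn": "move_arm", "kwargs": {
  "linear": [
    [-0.0008, -0.004, 0],
    [-0.0008, -0.005, 0],
    [-0.0008, -0.005, 0],
    [-0.0008, -0.005, 0],
    [-0.0008, -0.005, 0],
    [-0.0008, -0.005, 0],
    [-0.0008, -0.005, 0],
    [-0.0006, -0.004, 0],
    [-0.0005, -0.003, 0]
  ],
  "twist": [
    [0, 0, 0],
    [0, 0, 0.1],
    [0, 0, 0],
    [0, 0, 0],
    [0, 0, 0],
    [0, 0, 0],
    [0, 0, 0],
    [0, 0, 0],
    [0, 0, 0]
  ]
}}

```text
time: 11.92
eef_pos: [0.5249, 0.0337, 0.052]
tcp_rot: [0.762, 0.647, 0.001, -0.001]
contact_force: [1.6, 3.5, -1.2]
opening: 0.276
```

```bash
python3 st.py
```

```text
11.9167 [0.5249 0.0337 0.052 ] ytool yaw -9.33  ztool [-4.0e-04  2.4e-03 -1.0e+00] [-0.13  0.2   2.06  0.    0.88  0.03] [ 1.61  3.54 -1.18] [ 0.333 -0.047 -0.067] 0.276
cup: TCP -209.6 -44.2 hook -32.1 -29.9 armtip y -13.9 z axis~ 53.0 rodyaw 80.67 F cup 3.75 -1.02
```

>>> {"fn": "move_arm", "kwargs": {
  "linear": [
    [-0.0006, -0.003, 0],
    [-0.0006, -0.003, 0],
    [-0.0006, -0.003, 0],
    [-0.0005, -0.002, 0],
    [-0.0003, -0.002, 0]
  ],
  "twist": [
    [0, 0, 0],
    [0, 0, 0],
    [0, 0, 0],
    [0, 0, 0],
    [0, 0, 0]
  ]
}}

```text
time: 12.33
eef_pos: [0.5222, 0.0189, 0.0521]
tcp_rot: [0.763, 0.647, 0.001, -0.001]
contact_force: [0.4, 2.6, -1.9]
opening: 0.282
```

>>> {"fn": "move_arm", "kwargs": {
  "linear": [
    [-0.0003, -0.0015, 0],
    [-0.0003, -0.0015, 0],
    [-0.0003, -0.0015, 0],
    [-0.0003, -0.0015, 0],
    [-0.0003, -0.0015, 0]
  ],
  "twist": [
    [0, 0, 0],
    [0, 0, 0],
    [0, 0, 0],
    [0, 0, 0],
    [0, 0, 0]
  ]
}}

```text
time: 12.75
eef_pos: [0.5208, 0.0107, 0.0522]
tcp_rot: [0.763, 0.647, 0.001, -0.001]
contact_force: [1.2, 3.1, -1.2]
opening: 0.282
```

```bash
python3 st.py
```

```text
12.75 [0.5208 0.0107 0.0522] ytool yaw -9.41  ztool [ 8.0e-04  2.5e-03 -1.0e+00] [-0.18  0.19  2.07  0.    0.88 -0.01] [ 1.17  3.12 -1.19] [ 0.357 -0.135 -0.185] 0.282
cup: TCP -233.0 -43.8 hook -55.4 -29.8 armtip y -13.8 z axis~ 53.2 rodyaw 80.59 F cup 3.27 -0.66
```

>>> {"fn": "move_arm", "kwargs": {
  "linear": [
    [-0.0002, -0.0015, 0],
    [-0.0002, -0.0015, 0],
    [-0.0002, -0.0015, 0],
    [-0.0002, -0.0015, 0],
    [-0.0002, -0.0015, 0],
    [-0.0002, -0.0015, 0],
    [-0.0002, -0.0015, 0]
  ],
  "twist": [
    [0, 0, 0.1],
    [0, 0, 0],
    [0, 0, 0],
    [0, 0, 0],
    [0, 0, 0],
    [0, 0, 0],
    [0, 0, 0]
  ]
}}

```text
time: 13.33
eef_pos: [0.5192, -0.0008, 0.0521]
tcp_rot: [0.762, 0.648, 0.001, -0.001]
contact_force: [0.7, 2.2, -2.1]
opening: 0.276
```

>>> {"fn": "move_arm", "kwargs": {
  "linear": [
    [-0.0002, -0.0015, 0],
    [-0.0002, -0.0015, 0],
    [-0.0002, -0.0015, 0],
    [-0.0002, -0.0015, 0],
    [-0.0002, -0.0015, 0],
    [-0.0002, -0.0015, 0]
  ],
  "twist": [
    [0, 0, 0.1],
    [0, 0, 0],
    [0, 0, 0],
    [0, 0, 0],
    [0, 0, 0],
    [0, 0, 0]
  ]
}}

```text
time: 13.83
eef_pos: [0.5178, -0.0108, 0.0521]
tcp_rot: [0.761, 0.648, 0.001, -0.001]
contact_force: [0.9, 3.2, -1.5]
opening: 0.284
```

```bash
python3 st.py
```

```text
13.8333 [ 0.5178 -0.0108  0.0521] ytool yaw -9.19  ztool [ 7.0e-04  2.6e-03 -1.0e+00] [-0.22  0.18  2.08  0.    0.88 -0.06] [ 0.93  3.16 -1.53] [ 0.311 -0.181 -0.091] 0.284
cup: TCP -254.7 -44.4 hook -77.2 -29.7 armtip y -13.7 z axis~ 53.1 rodyaw 80.81 F cup 3.27 -0.4
```

>>> {"fn": "move_arm", "kwargs": {
  "linear": [
    [-0.0002, -0.0015, 0],
    [-0.0002, -0.0015, 0],
    [-0.0002, -0.0015, 0],
    [-0.0002, -0.0015, 0],
    [-0.0002, -0.0015, 0],
    [-0.0002, -0.0015, 0]
  ],
  "twist": [
    [0, 0, 0],
    [0, 0, 0],
    [0, 0, 0],
    [0, 0, 0],
    [0, 0, 0],
    [0, 0, 0]
  ]
}}

```text
time: 14.33
eef_pos: [0.5162, -0.0207, 0.052]
tcp_rot: [0.761, 0.648, 0.001, -0.001]
contact_force: [1.6, 2.7, -1.7]
opening: 0.282
```

```bash
python3 st.py
```

```text
14.3333 [ 0.5162 -0.0207  0.052 ] ytool yaw -9.18  ztool [ 1.0e-04  2.8e-03 -1.0e+00] [-0.24  0.18  2.08  0.    0.88 -0.08] [ 1.61  2.75 -1.66] [ 0.314 -0.186 -0.129] 0.282
cup: TCP -264.7 -44.4 hook -87.2 -29.7 armtip y -13.7 z axis~ 53.0 rodyaw 80.82 F cup 2.97 -1.15
```

>>> {"fn": "move_arm", "kwargs": {
  "linear": [
    [-0.0002, -0.0015, 0],
    [-0.0002, -0.0015, 0],
    [-0.0002, -0.0015, 0],
    [-0.0002, -0.0015, 0],
    [-0.0002, -0.0015, 0]
  ],
  "twist": [
    [0, 0, 0],
    [0, 0, 0],
    [0, 0, 0],
    [0, 0, 0],
    [0, 0, 0]
  ]
}}

```text
time: 14.75
eef_pos: [0.515, -0.029, 0.052]
tcp_rot: [0.761, 0.648, 0.001, -0.001]
contact_force: [1.5, 3.8, -1.3]
opening: 0.282
```

```bash
python3 st.py
```

```text
14.75 [ 0.515 -0.029  0.052] ytool yaw -9.17  ztool [-3.0e-04  2.9e-03 -1.0e+00] [-0.25  0.18  2.09  0.    0.88 -0.1 ] [ 1.54  3.75 -1.29] [ 0.347 -0.124 -0.094] 0.282
cup: TCP -273.1 -44.5 hook -95.6 -29.7 armtip y -13.7 z axis~ 53.0 rodyaw 80.83 F cup 3.95 -0.92
```

>>> {"fn": "move_arm", "kwargs": {
  "linear": [
    [-0.0002, -0.0015, 0],
    [-0.0002, -0.0015, 0],
    [-0.0002, -0.0015, 0],
    [-0.0002, -0.0015, 0]
  ],
  "twist": [
    [0, 0, 0],
    [0, 0, 0],
    [0, 0, 0],
    [0, 0, 0]
  ]
}}

```text
time: 15.08
eef_pos: [0.5139, -0.0356, 0.0519]
tcp_rot: [0.761, 0.648, 0.001, -0.001]
contact_force: [1.9, 3.3, -1.5]
opening: 0.276
```

```bash
python3 st.py
```

```text
15.0833 [ 0.5139 -0.0356  0.0519] ytool yaw -9.15  ztool [-8.e-04  3.e-03 -1.e+00] [-0.27  0.18  2.09  0.    0.88 -0.11] [ 1.9   3.28 -1.53] [ 0.324 -0.146 -0.161] 0.276
cup: TCP -279.8 -44.5 hook -102.3 -29.7 armtip y -13.7 z axis~ 52.9 rodyaw 80.85 F cup 3.54 -1.35
```

>>> {"fn": "move_arm", "kwargs": {
  "linear": [
    [-0.0002, -0.0015, 0],
    [-0.0002, -0.0015, 0],
    [-0.0002, -0.0015, 0],
    [-0.0002, -0.0015, 0]
  ],
  "twist": [
    [0, 0, 0],
    [0, 0, 0],
    [0, 0, 0],
    [0, 0, 0]
  ]
}}

```text
time: 15.42
eef_pos: [0.5129, -0.0422, 0.0519]
tcp_rot: [0.761, 0.648, 0.001, -0.002]
contact_force: [0.3, 2.9, -1.2]
opening: 0.282
```

```bash
python3 st.py
```

```text
15.4167 [ 0.5129 -0.0422  0.0519] ytool yaw -9.15  ztool [-0.0011  0.0031 -1.    ] [-0.28  0.18  2.09  0.    0.88 -0.12] [ 0.34  2.86 -1.17] [ 0.379 -0.135 -0.068] 0.282
cup: TCP -286.5 -44.6 hook -109.0 -29.7 armtip y -13.7 z axis~ 52.9 rodyaw 80.85 F cup 2.87 0.13
```

>>> {"fn": "move_arm", "kwargs": {
  "linear": [
    [-0.0002, -0.0015, 0],
    [-0.0002, -0.0015, 0],
    [-0.0002, -0.0015, 0]
  ],
  "twist": [
    [0, 0, 0],
    [0, 0, 0],
    [0, 0, 0]
  ]
}}

```text
time: 15.67
eef_pos: [0.5116, -0.0437, 0.0512]
tcp_rot: [0.763, 0.647, 0.003, -0.005]
contact_force: [2.4, 9.9, -2.5]
opening: 0.283
```

```bash
python3 st.py
```

```text
15.6667 [ 0.5116 -0.0437  0.0512] ytool yaw -9.42  ztool [-0.0022  0.0117 -0.9999] [-0.29  0.18  2.09  0.01  0.88 -0.13] [ 2.45  9.93 -2.53] [ 1.227 -0.297 -0.218] 0.283
cup: TCP -288.2 -43.6 hook -110.6 -29.6 armtip y -13.6 z axis~ 52.2 rodyaw 80.58 F cup 10.2 -0.82
```

>>> {"fn": "move_arm", "kwargs": {
  "linear": [
    [-0.0002, -0.0015, 0],
    [-0.0002, -0.0015, 0],
    [-0.0002, -0.0015, 0]
  ],
  "twist": [
    [0, 0, 0],
    [0, 0, 0],
    [0, 0, 0]
  ]
}}

```text
time: 15.92
eef_pos: [0.5103, -0.0435, 0.0498]
tcp_rot: [0.765, 0.644, 0.006, -0.009]
contact_force: [1.7, 8.2, -3.6]
opening: 0.284
```

```bash
python3 st.py
```

```text
15.9167 [ 0.5103 -0.0435  0.0498] ytool yaw -9.78  ztool [-0.0025  0.0227 -0.9997] [-0.29  0.18  2.09  0.03  0.88 -0.14] [ 1.69  8.21 -3.61] [ 0.877 -0.327 -0.301] 0.284
cup: TCP -288.2 -42.3 hook -110.6 -29.4 armtip y -13.4 z axis~ 50.8 rodyaw 80.22 F cup 8.37 -0.35
```

>>> {"fn": "move_arm", "kwargs": {
  "linear": [
    [0.0009, -0.0017, 0.001],
    [0.0009, -0.0017, 0.001],
    [0.0006, -0.0017, 0]
  ],
  "twist": [
    [-0.9, 0, 0.4],
    [-0.7, 0, 0.3],
    [-0.3, 0, 0.1]
  ]
}}

```text
time: 16.17
eef_pos: [0.5122, -0.0438, 0.0511]
tcp_rot: [0.762, 0.647, -0.001, -0.001]
contact_force: [0.7, 8.0, 1.4]
opening: 0.279
```

```bash
python3 st.py
```

```text
16.1667 [ 0.5122 -0.0438  0.0511] ytool yaw -9.36  ztool [-3.3e-03  8.0e-04 -1.0e+00] [-0.28  0.18  2.09 -0.    0.88 -0.12] [0.66 8.   1.42] [ 1.497e+00 -1.320e-01  1.000e-03] 0.279
cup: TCP -288.1 -44.2 hook -110.6 -30.0 armtip y -14.0 z axis~ 52.1 rodyaw 80.64 F cup 8.0 0.64
```

>>> {"fn": "move_arm", "kwargs": {
  "linear": [
    [0, -0.0022, 0],
    [0, -0.003, 0.0003],
    [0, -0.003, 0.0003]
  ],
  "twist": [
    [-0.2, 0, 0.2],
    [-0.4, 0, 0.2],
    [-0.4, 0, 0.2]
  ]
}}

```text
time: 16.42
eef_pos: [0.5121, -0.0441, 0.0514]
tcp_rot: [0.762, 0.648, -0.001, -0.002]
contact_force: [2.6, 13.6, -0.8]
opening: 0.279
```

```bash
python3 st.py
```

```text
16.4167 [ 0.5121 -0.0441  0.0514] ytool yaw -9.28  ztool [-0.0036  0.002  -1.    ] [-0.28  0.18  2.09  0.    0.88 -0.12] [ 2.56 13.58 -0.78] [ 2.275 -0.425 -0.251] 0.279
cup: TCP -288.5 -44.1 hook -110.9 -29.6 armtip y -13.6 z axis~ 52.4 rodyaw 80.72 F cup 13.81 -0.34
```

>>> {"fn": "move_arm", "kwargs": {
  "linear": [
    [-0.0003, -0.004, 0],
    [-0.0003, -0.0046, 0.0002],
    [-0.0003, -0.0048, 0.0002],
    [-0.0003, -0.0048, 0.0002]
  ],
  "twist": [
    [-0.5, 0, 0.2],
    [-0.6, 0, 0.2],
    [-0.6, 0, 0.2],
    [-0.6, 0, 0.2]
  ]
}}

```text
time: 16.75
eef_pos: [0.5104, -0.0442, 0.0508]
tcp_rot: [0.765, 0.645, 0.0, -0.003]
contact_force: [3.3, 19.7, -0.6]
opening: 0.279
```

```bash
python3 st.py
```

```text
16.75 [ 0.5104 -0.0442  0.0508] ytool yaw -9.74  ztool [-0.0031  0.004  -1.    ] [-0.29  0.18  2.09  0.    0.88 -0.12] [ 3.33 19.72 -0.64] [ 3.24  -0.686 -0.347] 0.279
cup: TCP -288.8 -42.5 hook -111.2 -29.4 armtip y -13.4 z axis~ 51.8 rodyaw 80.26 F cup 20.0 -0.11
```

>>> {"fn": "move_arm", "kwargs": {
  "linear": [
    [0.0007, -0.0052, 0.0003],
    [0.0007, -0.0052, 0.0003],
    [0.0007, -0.0052, 0.0002],
    [0.0005, -0.0052, 0.0002],
    [0.0005, -0.0052, 0.0002]
  ],
  "twist": [
    [-0.7, 0, 0.4],
    [-0.7, 0, 0.4],
    [-0.7, 0, 0.4],
    [-0.7, 0, 0.4],
    [-0.7, 0, 0.4]
  ]
}}

```text
time: 17.17
eef_pos: [0.5121, -0.0444, 0.0503]
tcp_rot: [0.762, 0.648, -0.002, -0.002]
contact_force: [2.0, 20.4, 1.3]
opening: 0.279
```

```bash
python3 st.py
```

```text
17.1667 [ 0.5121 -0.0444  0.0503] ytool yaw -9.24  ztool [-5.3e-03  8.0e-04 -1.0e+00] [-0.28  0.18  2.09 -0.    0.88 -0.12] [ 2.   20.39  1.29] [ 3.571 -0.524 -0.239] 0.279
cup: TCP -288.7 -44.2 hook -111.2 -29.6 armtip y -13.6 z axis~ 51.3 rodyaw 80.76 F cup 20.45 1.3
```

>>> {"fn": "move_arm", "kwargs": {
  "linear": [
    [0, -0.0058, 0.0003],
    [0, -0.006, 0.0003],
    [0, -0.006, 0.0003],
    [0, -0.006, 0.0003],
    [0, -0.006, 0.0003]
  ],
  "twist": [
    [-0.7, 0, 0.2],
    [-0.7, 0, 0.3],
    [-0.7, 0, 0.3],
    [-0.7, 0, 0.3],
    [-0.7, 0, 0.3]
  ]
}}

```text
time: 17.58
eef_pos: [0.5109, -0.0444, 0.0501]
tcp_rot: [0.764, 0.645, -0.0, -0.005]
contact_force: [3.7, 23.6, -0.3]
opening: 0.279
```

```bash
python3 st.py
```

```text
17.5833 [ 0.5109 -0.0444  0.0501] ytool yaw -9.59  ztool [-0.007   0.0067 -1.    ] [-0.29  0.18  2.09  0.01  0.88 -0.12] [ 3.66 23.56 -0.3 ] [ 3.869 -0.636 -0.403] 0.279
cup: TCP -288.9 -43.0 hook -111.3 -29.5 armtip y -13.5 z axis~ 51.1 rodyaw 80.41 F cup 23.84 0.18
```

>>> {"fn": "move_arm", "kwargs": {
  "linear": [
    [0.0003, -0.003, 0.0003],
    [0.0003, -0.001, 0.0003],
    [0.0003, 0.001, 0.0003],
    [0.0003, 0.002, 0],
    [0.0003, 0.003, 0],
    [0.0003, 0.003, 0],
    [0, 0, 0]
  ],
  "twist": [
    [-0.6, 0, 0.3],
    [-0.2, -0.1, 0.1],
    [0, -0.1, 0],
    [0, -0.1, 0],
    [0, 0, 0],
    [0, 0, 0],
    [0, 0, 0]
  ]
}}

```text
time: 18.17
eef_pos: [0.5133, -0.0363, 0.0518]
tcp_rot: [0.761, 0.648, -0.001, 0.001]
contact_force: [0.4, -0.2, -1.4]
opening: 0.278
```

```bash
python3 st.py; python3 snap.py 5 60 150 320 350 top;python3 snap.py 5 60 200 320 350 side
```

```text
18.1667 [ 0.5133 -0.0363  0.0518] ytool yaw -9.15  ztool [-4.e-04 -4.e-03 -1.e+00] [-0.27  0.18  2.09 -0.01  0.87 -0.1 ] [ 0.41 -0.2  -1.38] [ 0.01   0.001 -0.005] 0.278
cup: TCP -280.6 -44.0 hook -103.1 -29.2 armtip y -13.2 z axis~ 52.8 rodyaw 80.85 F cup -0.13 -0.43
2.9
3.0
```

View pics/top5.png

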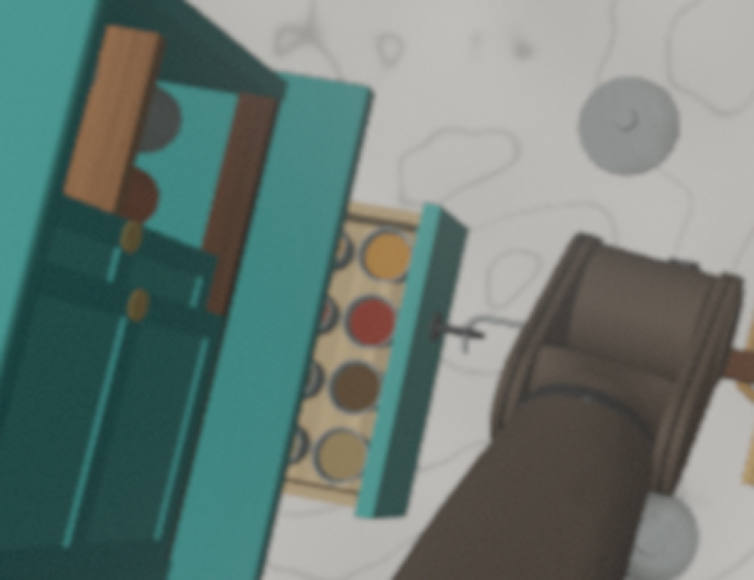

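View pics/side5.png

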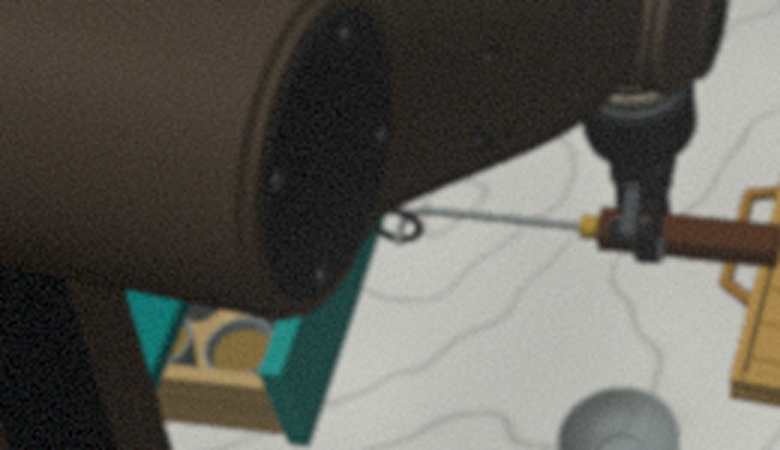

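>>> {"fn": "move_arm", "kwargs": {
  "linear": [
    [0.003, -0.0005, 0],
    [0.003, -0.0005, 0],
    [0.003, -0.0005, 0],
    [0.003, -0.0005, 0],
    [0.003, -0.0005, 0]
  ],
  "twist": [
    [0, 0, 0],
    [0, 0, 0],
    [0, 0, 0],
    [0, 0, 0],
    [0, 0, 0]
  ]
}}

```text
time: 18.68
eef_pos: [0.5293, -0.0399, 0.0517]
tcp_rot: [0.762, 0.648, -0.002, 0.001]
contact_force: [-0.3, 0.7, -1.6]
opening: 0.283
```

```bash
python3 st.py
```

```text
18.6833 [ 0.5293 -0.0399  0.0517] ytool yaw -9.20  ztool [-7.0e-04 -4.4e-03 -1.0e+00] [-0.26  0.21  2.05 -0.01  0.88 -0.1 ] [-0.27  0.74 -1.56] [-0.04   0.006 -0.07 ] 0.283
cup: TCP -281.5 -60.5 hook -104.1 -45.8 armtip y -29.8 z axis~ 52.7 rodyaw 80.8 F cup 0.69 0.38
```

>>> {"fn": "move_arm", "kwargs": {
  "linear": [
    [0.003, -0.0004, 0],
    [0.003, -0.0004, 0],
    [0.003, -0.0004, 0],
    [0.003, -0.0004, 0],
    [0.003, -0.0004, 0],
    [0.003, -0.0004, 0],
    [0.003, -0.0005, 0],
    [0, 0, 0]
  ],
  "twist": [
    [0, 0, 0],
    [0, 0, 0],
    [0, 0, 0],
    [0, 0, 0],
    [0, 0, 0],
    [0, 0, 0],
    [0, 0, 0],
    [0, 0, 0]
  ]
}}

```text
time: 19.35
eef_pos: [0.5538, -0.0434, 0.0516]
tcp_rot: [0.762, 0.648, -0.002, 0.002]
contact_force: [0.1, 0.2, -1.6]
opening: 0.277
```

```bash
python3 st.py; python3 snap.py 6 60 150 320 350 top
```

```text
19.35 [ 0.5538 -0.0434  0.0516] ytool yaw -9.19  ztool [-1.0e-04 -4.6e-03 -1.0e+00] [-0.26  0.26  1.99 -0.01  0.89 -0.09] [ 0.07  0.16 -1.62] [-0.024  0.003 -0.007] 0.277
cup: TCP -281.1 -85.1 hook -103.6 -70.4 armtip y -54.4 z axis~ 52.6 rodyaw 80.81 F cup 0.17 -0.05
2.9
```

View pics/top6.png

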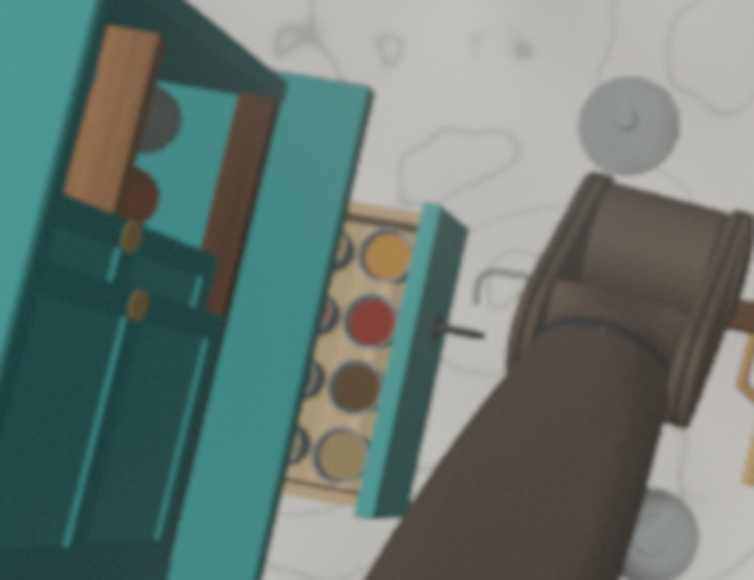

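>>> {"fn": "move_arm", "kwargs": {
  "linear": [
    [-0.001, -0.008, 0],
    [-0.002, -0.015, 0.002],
    [-0.003, -0.025, 0.01],
    [-0.003, -0.025, 0.015],
    [-0.004, -0.03, 0.015],
    [-0.004, -0.03, 0.01],
    [-0.004, -0.03, 0],
    [-0.004, -0.03, 0],
    [-0.004, -0.03, 0],
    [-0.003, -0.03, 0],
    [-0.002, -0.02, 0],
    [-0.001, -0.01, 0],
    [0, 0, 0],
    [0, 0, 0]
  ],
  "twist": [
    [0, 0, 0],
    [0, 0, 0],
    [0, 0, 0],
    [0, 0, 0.2],
    [0, 0, 0.3],
    [0, 0, 0.3],
    [0, 0, 0.3],
    [0, 0, 0.2],
    [0, 0, 0],
    [0, 0, 0],
    [0, 0, 0],
    [0, 0, 0],
    [0, 0, 0],
    [0, 0, 0]
  ]
}}

```text
time: 20.57
eef_pos: [0.5089, -0.3435, 0.1059]
tcp_rot: [0.753, 0.658, -0.004, 0.001]
contact_force: [-0.1, 0.2, -1.5]
opening: 0.282
```

```bash
python3 st.py
```

```text
20.5667 [ 0.5089 -0.3435  0.1059] ytool yaw -7.70  ztool [-0.004  -0.0075 -1.    ] [-0.76  0.29  1.83 -0.01  1.02 -0.62] [-0.11  0.21 -1.5 ] [-0.031 -0.085  0.035] 0.282
cup: TCP -584.5 -89.1 hook -407.4 -69.8 armtip y -53.9 z axis~ 106.9 rodyaw 82.3 F cup 0.19 0.14
```

>>> {"fn": "move_arm", "kwargs": {
  "linear": [
    [0.005, 0.004, -0.005],
    [0.005, 0.004, -0.005],
    [0, 0, 0],
    [0, 0, 0]
  ],
  "twist": [
    [0.2, -0.1, -0.2],
    [0.2, -0.1, -0.1],
    [0, 0, 0],
    [0, 0, 0]
  ]
}}

```text
time: 20.9
eef_pos: [0.5201, -0.3298, 0.0938]
tcp_rot: [0.754, 0.657, 0.0, -0.002]
contact_force: [0.1, 0.3, -1.7]
opening: 0.278
```

```bash
python3 st.py; python3 snap.py 7 290 200 510 380 top;python3 snap.py 7 290 200 510 380 side; python3 st.py
```

```text
20.9 [ 0.5201 -0.3298  0.0938] ytool yaw -7.80  ztool [-0.0019  0.0033 -1.    ] [-0.73  0.32  1.83  0.    1.   -0.59] [ 0.12  0.34 -1.7 ] [ 0.01   0.032 -0.028] 0.278
cup: TCP -569.2 -98.0 hook -392.1 -78.9 armtip y -63.0 z axis~ 94.8 rodyaw 82.2 F cup 0.36 -0.06
3.2222222222222223
3.2222222222222223
21.0 [ 0.5199 -0.33    0.0939] ytool yaw -7.82  ztool [-0.002   0.0034 -1.    ] [-0.73  0.32  1.83  0.    1.   -0.59] [ 0.18 -0.2  -1.15] [-0.053  0.034 -0.101] 0.28
cup: TCP -569.4 -97.8 hook -392.3 -78.8 armtip y -62.9 z axis~ 94.9 rodyaw 82.18 F cup -0.16 -0.21
```

View pics/side7.png

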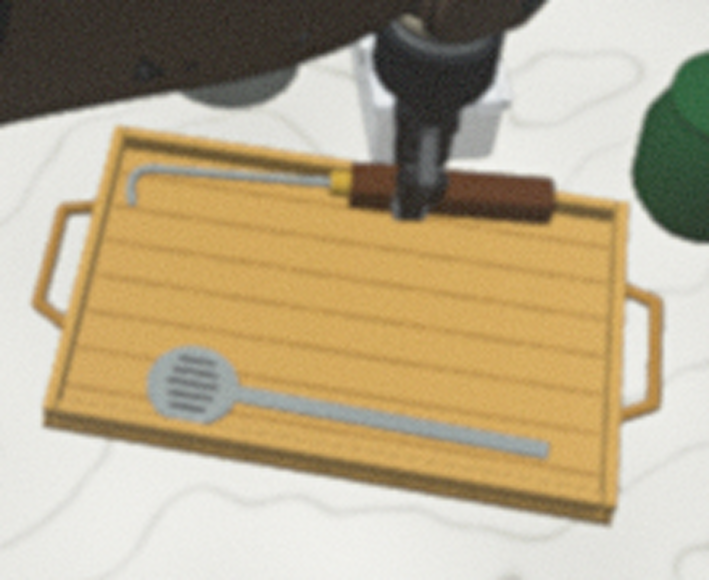

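View pics/top7.png

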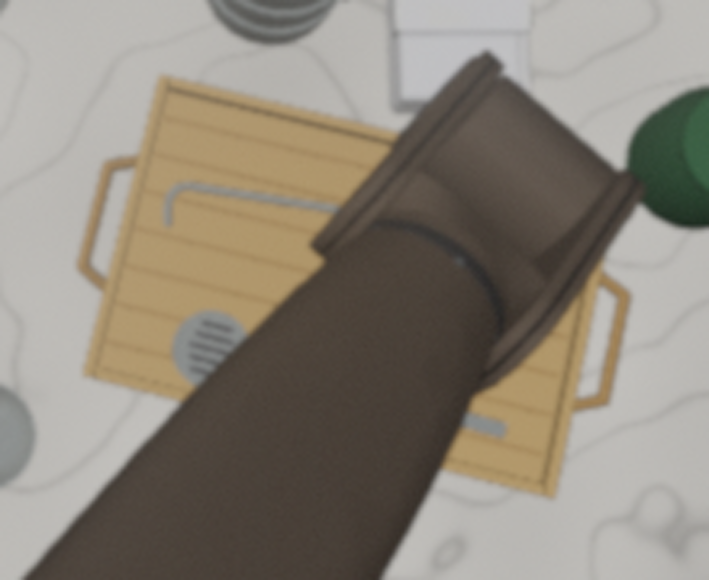

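Run:
```python
from h import *
t=load("top7.pkl");s=load("side7.pkl")
def tri(pt,ps):
    o1,d1=ray(t,*pt);o2,d2=ray(s,*ps)
    A=np.stack([d1,-d2],1);k,_,_,_=np.linalg.lstsq(A,o2-o1,rcond=None)
    p,q=o1+k[0]*d1,o2+k[1]*d2;return ((p+q)/2).round(4),np.linalg.norm(p-q).round(4)
f=lambda x,y:(290+x/3.2222,200+y/3.2222)
a=tri(f(168,224),f(133,203));print(a)
T=np.array([.5199,-.33,.0939]);y=np.radians(82.18);X=np.array([np.cos(y),np.sin(y),0]);Y=np.array([-X[1],X[0],0])
w=a[0]-T;print(w@X,w@Y,w[2])
```

```text
(array([ 0.5171, -0.152 ,  0.092 ]), np.float64(0.0006))
0.17596370042536863 0.026992890408608104 -0.001899999999999999
```

>>> {"fn": "move_arm", "kwargs": {
  "linear": [
    [0, -0.001, -0.01],
    [0, -0.001, -0.015],
    [0, -0.001, -0.015],
    [0, -0.001, -0.012],
    [0, 0, -0.006],
    [0, 0, 0]
  ],
  "twist": [
    [-0.2, -0.1, 0],
    [0, 0, 0],
    [0, 0, 0],
    [0, 0, 0],
    [0, 0, 0],
    [0, 0, 0]
  ]
}}

```text
time: 21.5
eef_pos: [0.5208, -0.3334, 0.0328]
tcp_rot: [0.753, 0.658, -0.0, 0.002]
contact_force: [-0.8, -0.3, -1.2]
opening: 0.276
```

```bash
python3 st.py
```

```text
21.5 [ 0.5208 -0.3334  0.0328] ytool yaw -7.68  ztool [ 0.0024 -0.0032 -1.    ] [-0.73  0.41  1.84 -0.    0.89 -0.6 ] [-0.82 -0.28 -1.2 ] [-0.026  0.02  -0.053] 0.276
cup: TCP -572.6 -99.3 hook -395.5 -79.9 armtip y -63.9 z axis~ 33.8 rodyaw 82.32 F cup -0.4 0.76
```

>>> {"fn": "move_arm", "kwargs": {
  "linear": [
    [0, 0, -0.004],
    [0, 0, -0.004],
    [0, 0, -0.002],
    [0, 0, 0]
  ],
  "twist": [
    [0.1, 0.1, 0],
    [0, 0, 0],
    [0, 0, 0],
    [0, 0, 0]
  ]
}}

```text
time: 21.83
eef_pos: [0.5211, -0.3337, 0.0223]
tcp_rot: [0.753, 0.658, -0.0, 0.001]
contact_force: [0.7, -0.0, -0.5]
opening: 0.279
```

```bash
python3 st.py
```

```text
21.8333 [ 0.5211 -0.3337  0.0223] ytool yaw -7.69  ztool [ 0.0011 -0.0018 -1.    ] [-0.73  0.42  1.84 -0.    0.88 -0.6 ] [ 0.74 -0.   -0.45] [-0.004  0.034 -0.032] 0.279
cup: TCP -572.9 -99.7 hook -395.8 -80.3 armtip y -64.4 z axis~ 23.3 rodyaw 82.31 F cup 0.11 -0.73
```

>>> {"fn": "move_arm", "kwargs": {
  "linear": [
    [0, 0, -0.0015],
    [0, 0, -0.0012],
    [0, 0, 0]
  ],
  "twist": [
    [0, 0, 0],
    [0, 0, 0],
    [0, 0, 0]
  ]
}}

```text
time: 22.08
eef_pos: [0.5219, -0.3344, 0.0206]
tcp_rot: [0.753, 0.658, -0.0, 0.002]
contact_force: [-0.1, 0.2, -1.8]
opening: 0.279
```

```bash
python3 st.py
```

```text
22.0833 [ 0.5219 -0.3344  0.0206] ytool yaw -7.69  ztool [ 0.0028 -0.0035 -1.    ] [-0.73  0.43  1.84 -0.    0.87 -0.6 ] [-0.09  0.17 -1.76] [-0.054  0.002 -0.007] 0.279
cup: TCP -573.4 -100.5 hook -396.4 -81.1 armtip y -65.2 z axis~ 21.6 rodyaw 82.31 F cup 0.16 0.11
```

>>> {"fn": "move_arm", "kwargs": {
  "linear": [
    [0, 0, -0.001],
    [0, 0, -0.001],
    [0, 0, 0]
  ],
  "twist": [
    [0, 0, 0],
    [0, 0, 0],
    [0, 0, 0]
  ]
}}

```text
time: 22.33
eef_pos: [0.5223, -0.3348, 0.0193]
tcp_rot: [0.753, 0.658, 0.0, 0.003]
contact_force: [-0.0, 0.7, -1.9]
opening: 0.283
```

```bash
python3 st.py
```

```text
22.3333 [ 0.5223 -0.3348  0.0193] ytool yaw -7.69  ztool [ 0.0041 -0.0046 -1.    ] [-0.73  0.43  1.84 -0.    0.87 -0.6 ] [-0.03  0.7  -1.87] [-0.042 -0.021 -0.037] 0.283
cup: TCP -573.7 -101.0 hook -396.7 -81.6 armtip y -65.7 z axis~ 20.3 rodyaw 82.31 F cup 0.69 0.14
```

>>> {"fn": "move_arm", "kwargs": {
  "linear": [
    [0, 0, -0.001],
    [0, 0, -0.001],
    [0, 0, 0]
  ],
  "twist": [
    [0.2, 0.2, 0],
    [0, 0, 0],
    [0, 0, 0]
  ]
}}

```text
time: 22.58
eef_pos: [0.5226, -0.335, 0.0183]
tcp_rot: [0.753, 0.658, -0.0, 0.0]
contact_force: [0.2, 0.2, -0.9]
opening: 0.282
```

```bash
python3 st.py
```

```text
22.5833 [ 0.5226 -0.335   0.0183] ytool yaw -7.68  ztool [ 3.e-04 -9.e-04 -1.e+00] [-0.73  0.43  1.83 -0.    0.87 -0.6 ] [ 0.17  0.18 -0.89] [-0.057 -0.03  -0.017] 0.282
cup: TCP -573.9 -101.3 hook -396.9 -82.0 armtip y -66.0 z axis~ 19.3 rodyaw 82.32 F cup 0.2 -0.14
```

>>> {"fn": "move_arm", "kwargs": {
  "linear": [
    [0, 0, -0.001],
    [0, 0, -0.001],
    [0, 0, 0]
  ],
  "twist": [
    [0, 0, 0],
    [0, 0, 0],
    [0, 0, 0]
  ]
}}

```text
time: 22.83
eef_pos: [0.5229, -0.3353, 0.0183]
tcp_rot: [0.753, 0.658, -0.0, -0.0]
contact_force: [0.7, 0.0, -1.2]
opening: 0.284
```

```bash
python3 st.py; python3 snap.py 8 290 200 510 380 side
```

```text
22.8333 [ 0.5229 -0.3353  0.0183] ytool yaw -7.68  ztool [-4.e-04 -2.e-04 -1.e+00] [-0.73  0.43  1.83 -0.    0.88 -0.6 ] [ 0.73  0.05 -1.17] [-0.046  0.036 -0.027] 0.284
cup: TCP -574.1 -101.7 hook -397.1 -82.3 armtip y -66.3 z axis~ 19.3 rodyaw 82.32 F cup 0.16 -0.71
3.2222222222222223
```

View pics/side8.png

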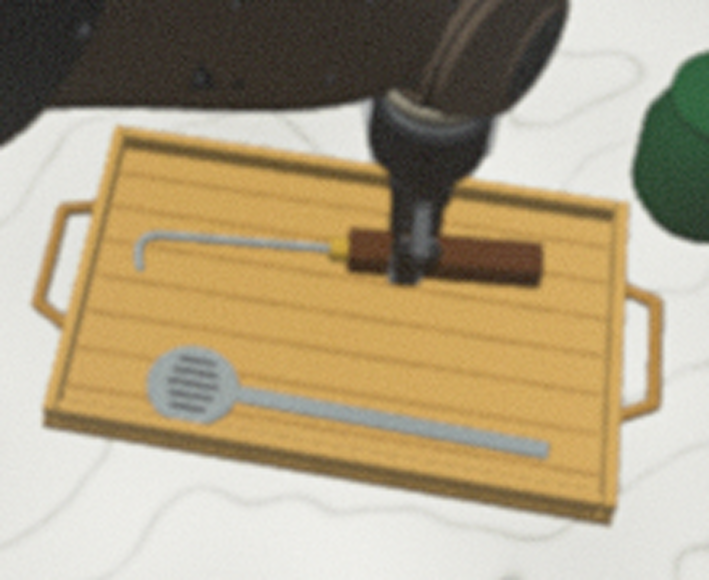

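>>> {"fn": "move_arm", "kwargs": {
  "linear": [
    [0, 0, -0.0015],
    [0, 0, -0.0015]
  ],
  "twist": [
    [0, 0, 0],
    [0, 0, 0]
  ]
}}

```text
time: 23.05
eef_pos: [0.5231, -0.3355, 0.018]
tcp_rot: [0.753, 0.658, -0.0, -0.001]
contact_force: [-5.3, 3.1, 10.3]
opening: 0.279
```

```bash
python3 st.py
```

```text
23.05 [ 0.5231 -0.3355  0.018 ] ytool yaw -7.67  ztool [-2.e-03  9.e-04 -1.e+00] [-0.73  0.44  1.83 -0.    0.88 -0.6 ] [-5.28  3.09 10.34] [ 0.586  0.734 -0.035] 0.279
cup: TCP -574.3 -101.9 hook -397.3 -82.4 armtip y -66.5 z axis~ 19.0 rodyaw 82.33 F cup 2.2 5.71
```

>>> {"fn": "move_arm", "kwargs": {
  "linear": [
    [0, 0, 0],
    [0, 0, 0],
    [0, 0, 0],
    [0, 0, 0],
    [0, 0, 0]
  ],
  "twist": [
    [0, 0, 0],
    [0, 0, 0],
    [0, 0, 0],
    [0, 0, 0],
    [0, 0, 0]
  ],
  "grip": 0.5
}}

```text
time: 23.47
eef_pos: [0.5236, -0.3358, 0.0177]
tcp_rot: [0.753, 0.658, -0.0, 0.0]
contact_force: [0.0, 0.4, -0.1]
opening: 0.503
```

```bash
python3 st.py
```

```text
23.4667 [ 0.5236 -0.3358  0.0177] ytool yaw -7.68  ztool [-1.e-04 -5.e-04 -1.e+00] [-0.73  0.44  1.83 -0.    0.88 -0.6 ] [ 0.02  0.35 -0.07] [-0.04   0.047 -0.017] 0.503
cup: TCP -574.6 -102.4 hook -397.5 -83.0 armtip y -67.1 z axis~ 18.7 rodyaw 82.32 F cup 0.35 0.04
```

>>> {"fn": "move_arm", "kwargs": {
  "linear": [
    [0, 0, 0.005],
    [0, 0, 0.01],
    [0, 0, 0.01],
    [0, 0, 0.02],
    [0, 0, 0.03],
    [0, 0, 0.03],
    [0, 0, 0.03],
    [0, 0, 0.03],
    [0, 0, 0.03],
    [-0.02, -0.03, 0],
    [-0.02, -0.03, 0],
    [-0.02, -0.03, 0],
    [-0.02, -0.03, 0],
    [0, 0, 0],
    [0, 0, 0]
  ],
  "twist": [
    [0, 0, 0],
    [0, 0, 0],
    [0, 0, 0],
    [0, 0, 0],
    [0, 0, 0],
    [0, 0, 0],
    [0, 0, 0],
    [0, 0, 0],
    [0, 0, 0],
    [0, 0, 0],
    [0, 0, 0],
    [0, 0, 0],
    [0, 0, 0],
    [0, 0, 0],
    [0, 0, 0]
  ]
}}

```text
time: 24.72
eef_pos: [0.4397, -0.4579, 0.2416]
tcp_rot: [0.751, 0.66, -0.001, 0.01]
contact_force: [0.1, 0.2, -0.1]
opening: 0.495
```

```bash
python3 st.py; python3 snap.py 9 0 0 640 480 top;python3 snap.py 9 0 0 640 480 side
```

```text
24.7167 [ 0.4397 -0.4579  0.2416] ytool yaw -7.37  ztool [ 0.0113 -0.0159 -0.9998] [-0.97  0.19  1.69  0.    1.24 -0.84] [ 0.13  0.24 -0.14] [ 0.059 -0.043  0.001] 0.495
cup: TCP -708.5 -39.3 hook -531.6 -18.9 armtip y -3.0 z axis~ 242.6 rodyaw 82.63 F cup 0.26 -0.09
1.2083333333333333
1.2083333333333333
```

View pics/side9.png

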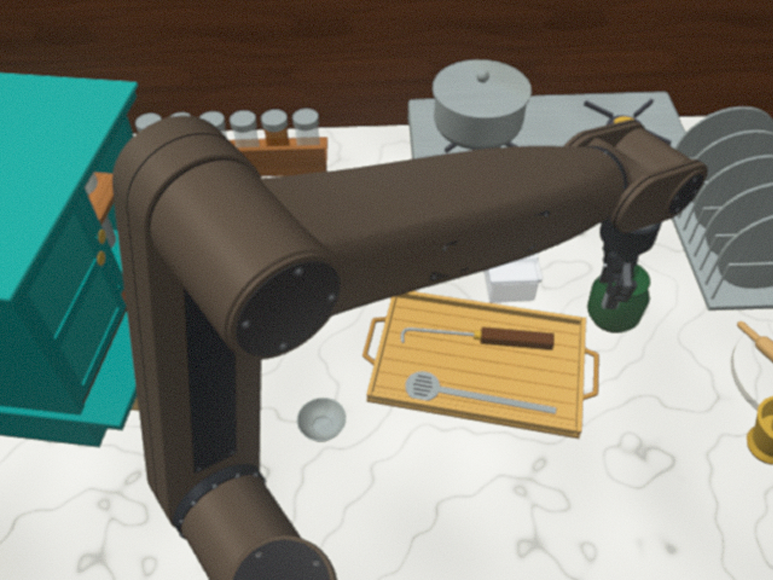

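View pics/top9.png

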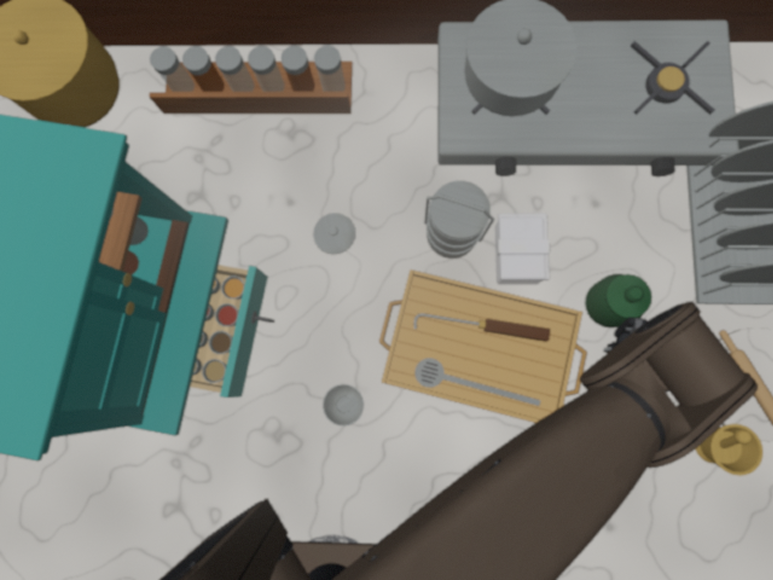

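Run:
```python
from h import *
a=load("top0.pkl")["img"].astype(int);c=load("top9.pkl");b=c["img"].astype(int)
m=(abs(cv2.GaussianBlur(a.astype(np.uint8),(5,5),0).astype(int)-cv2.GaussianBlur(b.astype(np.uint8),(5,5),0)).max(2)>30).astype(np.uint8)
k,l,st,_=cv2.connectedComponentsWithStats(m);print([s.tolist() for s in st[1:] if s[4]>15])
P=cloud(c);hs=c["img"].astype(int)
for u,v in((408,268),(425,272),(450,276)):print(P[v,u].round(4))
from plant import *
sign_off()
```

```text
[[158, 220, 69, 109, 4553], [313, 249, 314, 231, 31768], [132, 413, 121, 67, 4515], [277, 472, 17, 8, 90]]
[ 0.5298 -0.3135  0.0323]
[ 0.5207 -0.3544  0.0317]
[ 0.5118 -0.4139  0.033 ]
the job is handed in; nothing more can be done
```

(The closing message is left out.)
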